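# Free the sprung tweezers and hold them at the gauge mark

## Robot

A 6-joint arm with a two-finger parallel gripper is mounted at the origin on a cart in front of the work surface, level with it; the furniture and walls round the work are solid. World frame = base frame: x ahead of the robot, y to its left, z up, the work surface at z = 0. Lengths are in mm, angles in rad, forces in N, time in s.
With the tool pointing down it reaches from about 375 to 750 mm from the base axis. Payload 9 kg.
Tool frame: the origin (TCP) lies on the centre line of the jaws, within the pads' length; the fingertips stand 25 mm ahead of it and the grasp point (between the pads) lies 6 mm ahead of it (manip.finger_overhang is the z of the fingertips in the tool frame, in mm); z points along the fingers, y is the direction in which the jaws open and shut (so a half turn about z gives the same grasp; the last joint's range is limited). The gripper opens to 85 mm and grips with 20 to 120 N. Pads are 22 mm wide; open, the fingers measure 114 mm over their backs; the gripper's body (76 mm by 85 mm) begins 54 mm behind the grasp point. The pads swing forward as they close: fully open they stand 13 mm farther back than shut.
Start: joints at [0.942, 0.104, 0.097, 1.564, 0, 1.353], TCP at [239.614, 550.112, 220.831] pointing down, gripper open.
Joint ranges: [-2.99, 2.99], [-0.84, 1.86], [-1.1, 1.16], [-1.84, 2.11], [-1.51, 1.56], [-3.14, 3.14]. Speed limits (rad/s): [2.22, 2.22, 2.57, 3.14, 3.14, 3.14].

## Interface

Orientations are given as a rotation vector (axis times angle).
In Python, from rig import telemetry, capture, get_calibration, job, manip gives the robot as it stands. The module is installed in compiled form; this text tells all that it offers.
- The arm moves only by the tool send_rows, never from a script. Its argument "increments" is one flat list of numbers, 4 for each row, row after row: the shift along the tool's x, y, z in mm, then the turn about the tool's z in rad. A call has exactly 10 rows; each row shifts and turns the commanded pose from where the row before left it, along the tool's axes as they then stand; what a row does not reach is not made up. A row lasts 1/12 s, in which the tool goes at most 41.7 mm and 7.16 degrees, less where a joint would pass 70% of its speed; a pose out of reach is approached as far as the arm can. A call is refused whole if a number of a shift passes 41.7 or a number of a turn 0.125, either way. A call with a gripper value outside its range is refused whole. "grip" is the finger opening in mm, from 0 to 85.4, set as the call begins (left out, the last holds). The fingers move at their own pace and stop on an object; the grip force is fixed at half the most. Time passes only in rows, so rows that do not move let the fingers close, or fill a call up. It gives the time, the measured TCP pose, the force and the opening at its end, in the units of the state.
- telemetry.read_state(): the state, without advancing time (a new reading comes with each control period).
- capture(name): name is "scene" or "side" or "wrist"; returns the picture (480x640x3 uint8, blue, green, red); there is no depth.
- get_calibration(name): a dict with "mtx" (3x3 intrinsics, pixels), "cam_to_world" (4x4, takes a point from camera to world coordinates). Camera axes: x right, y down, z forward; pixel columns grow to the right and rows downward; lengths in mm; the calibration is good to about 2 mm. A picture is of the moment at which its call begins: read the wrist's pose just before it. get_calibration takes no time and is no camera call; for the wrist camera it gives the pose at the moment of the call.
- job.close_job(): hands the job in, once; it reports no verdict.
The state is a dict: "time_s": time; "qpos": joint angles; "qvel": joint speeds; "tau": joint torques, N m; "tool_pos": TCP position; "orientation": TCP orientation; "contact_force": force on the tool from outside, world axes, zero at the start; "ft_torque": the same for the moment, N m; "opening": opening from 0.0 (shut) to 1.0 (fully open).
Only numpy, scipy, OpenCV 4.12 (cv2) and the standard library are available. Lean on these libraries where they do the work, as an engineer would, in place of code of your own. Each camera call takes 0.05 s, during which the arm holds its last target.

## Task

A bobbin of wire has been left on the spindle of the tweezers' stand, on top of the tweezers. Slide the bobbin up off the spindle and set it down (do not drop it) standing on its flat end on the bare worktop; then take the sprung tweezers by their finger pads, lift them level up off the spindle so that they are wholly above its top, and squeeze them until the pin on the moving arm stands between the two teeth of the gauge, which is a tip gap of 14 mm. Finish while still holding the tweezers in the air at that gap, steady; leave the dropper bottle, the whetstone and the roll of tape alone.

Things in the scene. Friction and masses are not known exactly. Their poses are not given: they have to be found in the camera images.
- stand: fixed aluminium stand: base bar 206 (x) x 56 x 10 mm high; origin: centre of its underside, x from the spindle towards the tweezers' tips, z up. Steel spindle 10 mm thick at x = -80 mm on a collar 36 mm wide, rest block 14 x 54 mm at x = +70 mm; tops of collar and block 34 mm above the worktop, with 24 mm of free height over the bar between them
- spindle_top (a point): centre of the top of the stand's spindle, 86 mm above the worktop
- bobbin: the loose bobbin (see bobbin_center); origin: centre of its underside
- bobbin_center (a point): centre, half-way up, of the bobbin: black flanges 48 mm in diameter and 5 mm thick, copper wire between them, 34 mm high, bore 15 mm along z (up), about 90 g. At the start threaded on the spindle, standing on the tweezers' eye: underside 46 mm, top 80 mm above the worktop. Grasp it across the flanges, fingertips no lower than the tweezers' top (46 mm)
- tweezers: loose steel tweezers lying flat, about 50 g, 180 mm long, 12 mm high, underside 34 mm above the worktop. Origin: centre of the underside of the eye (ring 40 mm outside, 30 inside, round the spindle); x to the tips, y to the moving arm, z up. Arm's pivot at x = 22 mm. The gauge, a strip over the arms at x = 124 mm, has two upright teeth; the moving arm's pin must stand between them
- tweezers_grip (a point): point between the finger pads, half-way up, at x = 100 mm from the eye's centre; axes of tweezers; pinch along y. Fixed pad: flat, 28 mm long, face 18 mm to -y. Moving pad: upright post 10 mm thick, outermost 18 mm to +y when relaxed. Width over the pads 36 mm relaxed, 24.6 mm at the wanted gap, where the spring pushes back with about 6 N (3 N relaxed, 8 N shut). Balance point 20 mm behind
- tip_fixed (a point): inner face of the fixed arm's tip
- tip_moving (a point): inner face of the moving arm's tip. Tip gap = distance from tip_fixed: 34 mm relaxed, 1 mm shut; wanted 14 mm, with the pin inside the teeth from 11 to 17 mm
- tweezers_arm (a joint): angle of the moving arm in rad: 0 relaxed (sprung open), growing as it is squeezed, 0.24 shut. Tip gap in mm = 34 - 138 x angle; width over the finger pads in mm = 36 - 78 x angle; wanted angle 0.145 (0.123 to 0.167)
- oil_dropper: bystander: white dropper bottle with a red conical cap, 28 mm thick, 67 mm high; origin under its centre
- whetstone: bystander: grey and brown whetstone bar 28 x 100 x 14 mm, long side along its y; origin under its centre
- masking_tape: bystander: roll of pale masking tape lying flat, 78 mm in diameter, 19 mm high; origin under its centre
Mind the look-alikes: they are no part of the job. Of the things that look like the tweezers, the smaller one is meant.

How it is judged:
By the outcome, as a careful person would: the job done as asked, in the order asked, and still so for the second after the job is handed in, while the arm keeps its last pose, push and grip.
It also fails if it takes over 51 s, if anything falls off the work surface, if the arm or the gripper's body presses on something with over 40 N, if the wrist force passes 120 N, or if a joint passes its speed limit or range.

## Working session

There is one attempt and no reset: what is moved stays moved. The work goes in short steps, Python scripts to look and compute and a tool call to move; the robot and the scene stay as the last step left them, time stands still between calls to the robot, and variables do not carry over. Pictures are saved under pics/ and viewed, and the job is handed in when it is done.

Besides the shell and the picture viewer there is one more tool, called after "Call:" as name(argument=value, ...) on one line, values as JSON. send_rows: Moves the arm, as the interface text tells. Its arguments: {"type":"object","properties":{"increments":{"type":"array","items":{"type":"number"}},"grip":{"type":"number"}},"required":["increments"]}

```bash
mkdir -p pics; ls; cat > h.py <<'E'
import numpy as np, cv2
from rig import telemetry, capture, get_calibration, job, manip
from scipy.spatial.transform import Rotation as R
def snap(n,fn):
    c=get_calibration(n); im=capture(n); cv2.imwrite('pics/'+fn+'.png',im); np.savez('pics/'+fn,mtx=c['mtx'],T=c['cam_to_world']); return im,c
def load(fn):
    c=np.load('pics/'+fn+'.npz'); return cv2.imread('pics/'+fn+'.png'),c['mtx'],c['T']
def ray(u,v,K,T):
    d=T[:3,:3]@np.linalg.solve(K,[u,v,1.]); return T[:3,3],d
def onz(u,v,z,K,T):
    o,d=ray(u,v,K,T); return o+d*(z-o[2])/d[2]
def proj(p,K,T):
    q=T[:3,:3].T@(np.asarray(p,float)-T[:3,3]); q=K@q; return q[:2]/q[2]
E
python3 - <<'E'
from h import *
s=telemetry.read_state(); print(s); print(manip.finger_overhang)
for n in ['scene','side','wrist']:
    im,c=snap(n,n+'0'); print(n,c['mtx'].round(1).tolist(),c['cam_to_world'].round(3).tolist())
E
```

```text
pics
{'time_s': 0.0, 'qpos': array([ 9.42274763e-01,  1.04702690e-01,  9.64827807e-02,  1.56391165e+00,
       -1.13764034e-05,  1.35312088e+00]), 'qvel': array([ 0.00010851, -0.00125085,  0.00082789, -0.00072169, -0.00024251,
       -0.00092964]), 'tau': array([-9.18703299e-04, -5.56931806e+01,  5.03650260e+01,  1.69979059e-02,
       -3.72725499e-04, -2.15991952e-05]), 'tool_pos': array([239.40321748, 549.79063482, 220.02779234]), 'orientation': array([-6.40716445e-01, -3.07501284e+00,  1.91944145e-03]), 'contact_force': array([ 0.04490154,  0.20952342, -0.06758531]), 'ft_torque': array([ 0.01921634,  0.0200253 , -0.0219316 ]), 'opening': 0.9980202177421048}
25.0
scene [[481.2, 0.0, 313.1], [0.0, 481.2, 239.7], [0.0, 0.0, 1.0]] [[0.851, -0.288, 0.439, 138.678], [-0.524, -0.505, 0.686, -818.563], [0.024, -0.814, -0.581, 635.736], [0.0, 0.0, 0.0, 1.0]]
side [[574.2, 0.0, 326.8], [0.0, 574.2, 238.0], [0.0, 0.0, 1.0]] [[-0.826, -0.279, 0.489, 17.342], [-0.563, 0.407, -0.719, 641.423], [0.002, -0.87, -0.494, 633.756], [0.0, 0.0, 0.0, 1.0]]
wrist [[346.2, 0.0, 323.6], [0.0, 346.2, 247.6], [0.0, 0.0, 1.0]] [[0.399, 0.875, 0.275, 169.241], [0.917, -0.38, -0.122, 582.019], [-0.002, 0.301, -0.954, 371.999], [0.0, 0.0, 0.0, 1.0]]
```

View pics/scene0.png

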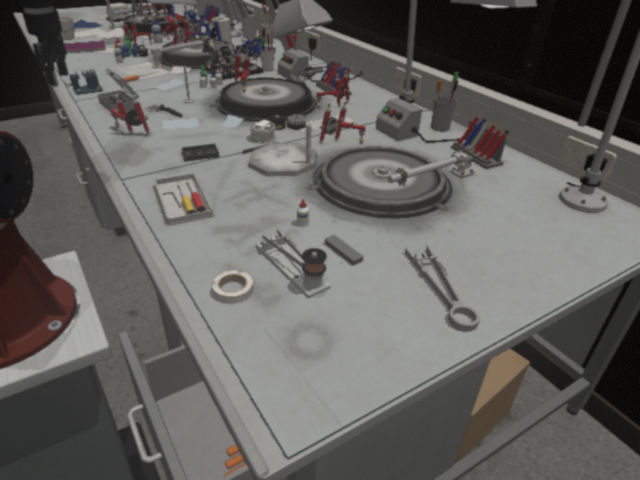

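View pics/side0.png

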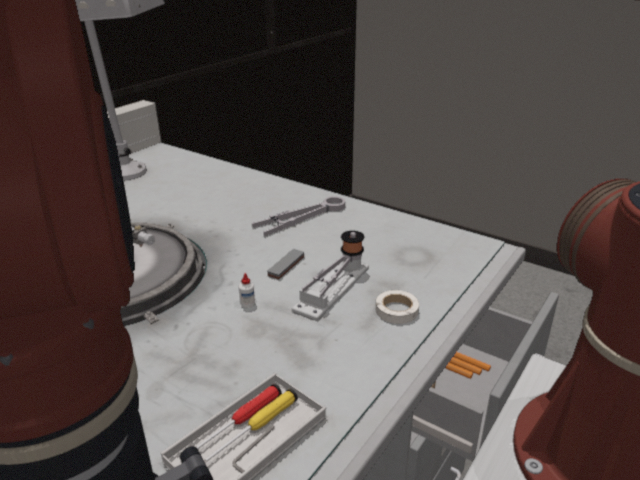

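View pics/wrist0.png

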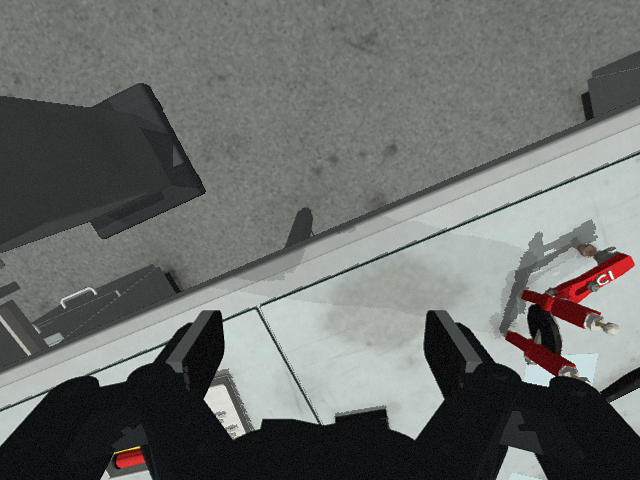

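The scene view shows the bobbin at (314,262) on the stand, with the tips near (268,238). The dropper is at (303,210), the whetstone at (343,248), the tape at (233,286), and the big look-alike tweezers at (440,290). The side view shows the bobbin at (352,243). Next I'll measure rough positions.

```bash
python3 - <<'E'
from h import *
s=load('scene0'); d=load('side0')
for nm,(im,K,T),pts in (('scene',s,{'bobtop':(314,254,80),'dropbase':(303,220,0),'stone':(343,249,7),'tape':(233,288,10),'barR':(328,288,10)}),('side',d,{'bobtop':(353,238,80),'drop':(247,303,0),'stone':(286,264,7),'tape':(397,306,10),'barcornerL':(295,311,10),'barcornerR':(317,316,10)})):
    for k,(u,v,z) in pts.items(): print(nm,k,onz(u,v,z,K,T).round(0))
for n,(im,K,T),(x,y) in (('scene',s,(230,200)),('side',d,(230,190))):
    c=im[y:y+120,x:x+160]; cv2.imwrite('pics/crop_%s.png'%n,cv2.resize(c,(800,600),interpolation=cv2.INTER_CUBIC))
E
```

```text
scene bobtop [ 535. -203.   80.]
scene dropbase [640.  14.   0.]
scene stone [ 652. -139.    7.]
scene tape [ 390. -141.   10.]
scene barR [ 551. -233.   10.]
side bobtop [ 523. -194.   80.]
side drop [629.   5.   0.]
side stone [ 646. -135.    7.]
side tape [ 388. -132.   10.]
side barcornerL [532. -15.  10.]
side barcornerR [491. -26.  10.]
```

View pics/crop_scene.png

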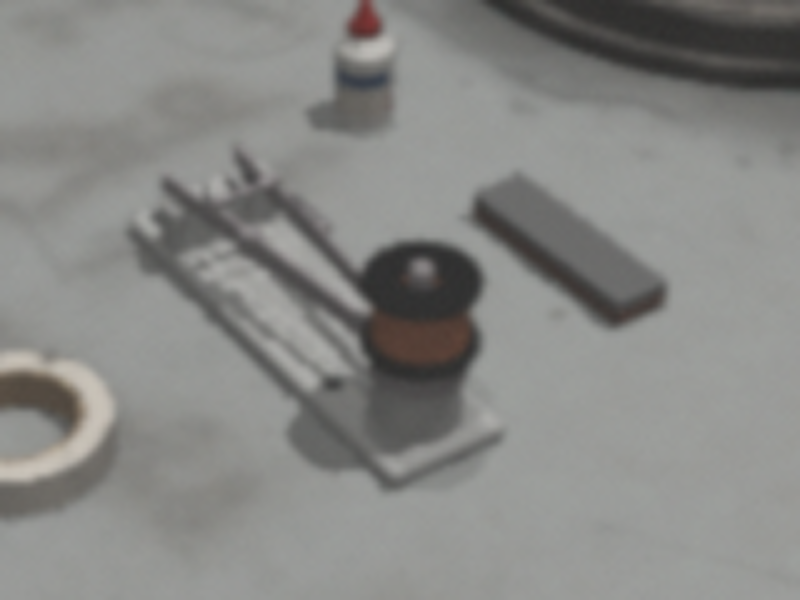

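View pics/crop_side.png

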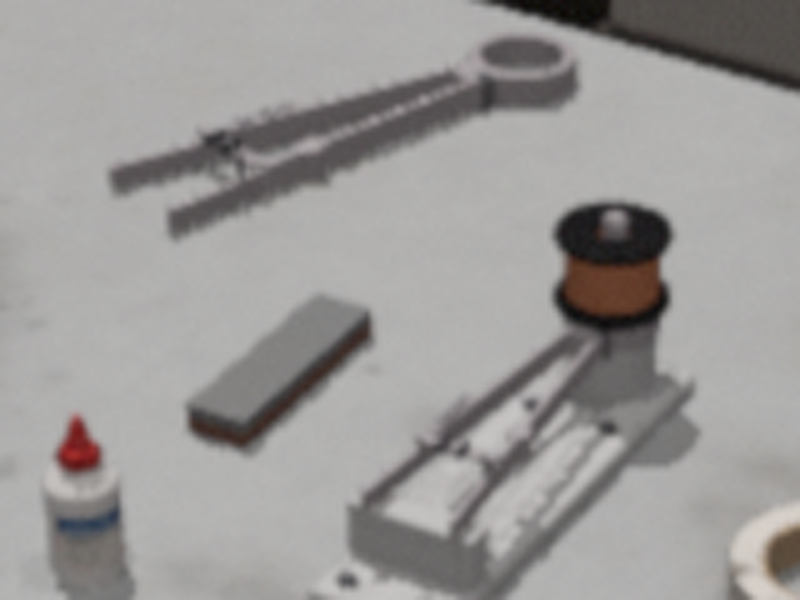

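```bash
cat >> h.py <<'E'
def st():
    s=telemetry.read_state(); Rm=R.from_rotvec(s['orientation']).as_matrix()
    print('t',round(s['time_s'],2),'pos',s['tool_pos'].round(1),'yaw_y',np.degrees(np.arctan2(Rm[1,1],Rm[0,1])).round(2),'z',Rm[:,2].round(4),'F',s['contact_force'].round(1),'open',round(s['opening']*85.4,1)); return s,Rm
def plan(tgt,turn=0,n=10):
    s,Rm=st(); d=np.asarray(tgt,float)-s['tool_pos']
    out=[]
    for i in range(n):
        out.append((Rm.T@(d/n)).round(1).tolist()+[round(turn/n,4)]); Rm=Rm@R.from_rotvec([0,0,turn/n]).as_matrix()
    print(out)
E
python3 - <<'E'
from h import *
plan([530,-195,221],1.05,20)
im,K,T=load('scene0')
for p in ([530,-300,0],[430,-260,0],[530,-330,0]): print(proj(p,K,T))
E
```

```text
t 0.15 pos [239.4 549.9 220.2] yaw_y 66.46 z [-6.e-04 -8.e-04 -1.e+00] F [ 0.8 -0.6  0.2] open 85.3
[[-28.2, -28.3, -0.0, 0.0525], [-29.6, -26.8, -0.0, 0.0525], [-31.0, -25.2, -0.0, 0.0525], [-32.3, -23.6, -0.0, 0.0525], [-33.5, -21.8, -0.0, 0.0525], [-34.6, -20.1, -0.0, 0.0525], [-35.6, -18.2, -0.0, 0.0525], [-36.5, -16.3, -0.0, 0.0525], [-37.3, -14.4, -0.0, 0.0525], [-38.0, -12.4, -0.0, 0.0525], [-38.6, -10.4, -0.0, 0.0525], [-39.1, -8.4, -0.0, 0.0525], [-39.5, -6.3, -0.0, 0.0525], [-39.8, -4.2, -0.0, 0.0525], [-39.9, -2.1, -0.0, 0.0525], [-40.0, -0.0, -0.0, 0.0525], [-39.9, 2.1, -0.0, 0.0525], [-39.8, 4.2, -0.0, 0.0525], [-39.5, 6.2, -0.0, 0.0525], [-39.1, 8.3, -0.0, 0.0525]]
[337.85229734 316.28479515]
[280.29809987 322.39441279]
[347.06820786 326.41079794]
```

Call:
send_rows(increments=[-28, -28, 0, 0.052, -29, -27, 0, 0.052, -31, -25, 0, 0.052, -32, -24, 0, 0.052, -33, -22, 0, 0.052, -34, -20, 0, 0.052, -35, -18, 0, 0.052, -36, -16, 0, 0.052, -37, -14, 0, 0.052, -38, -12, 0, 0.052], grip=85.4)

```text
time_s: 0.98
tool_pos: [383.9, 179.2, 220.8]
orientation: [1.413, 2.806, 0.001]
contact_force: [1.8, -0.7, 0.4]
opening: 0.998
```

Call:
send_rows(increments=[-38, -10, 0, 0.052, -38, -8, 0, 0.052, -39, -6, 0, 0.052, -39, -4, 0, 0.052, -39, -2, 0, 0.052, -39, 0, 0, 0.052, -39, 2, 0, 0.052, -39, 4, 0, 0.052, -38, 6, 0, 0.052, -38, 8, 0, 0.052])

```text
time_s: 1.82
tool_pos: [529.0, -183.5, 220.5]
orientation: [-2.088, -2.347, -0.0]
contact_force: [0.3, -0.7, 0.3]
opening: 0.998
```

```bash
python3 - <<'E'
from h import *
st(); snap('wrist','w1'); st()
E
```

```text
t 1.82 pos [ 529.  -183.5  220.5] yaw_y 6.71 z [-1.e-04  3.e-04 -1.e+00] F [ 0.3 -0.7  0.3] open 85.3
t 1.87 pos [ 530.4 -189.3  218.4] yaw_y 6.28 z [-8.0e-04 -1.4e-03 -1.0e+00] F [-3.4 -4.3 -0.7] open 85.6
```

View pics/w1.png

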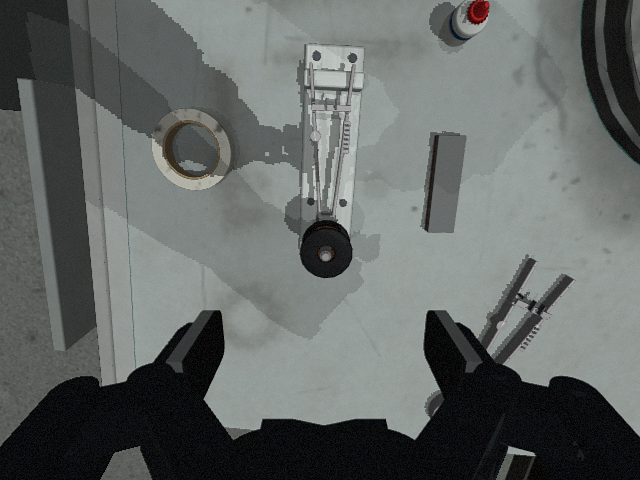

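The wrist view shows the bobbin at (326,249) with the spindle end at (325,255). The arms run up to the gauge at (330,107). The moving post is at (315,136) and the fixed pad at (347,137). I'll take it again now the arm is still.

```bash
python3 - <<'E'
from h import *
st(); im,c=snap('wrist','w2'); st()
K,T=c['mtx'],c['cam_to_world']
g=cv2.cvtColor(im,cv2.COLOR_BGR2GRAY)
m=((g<50)).astype(np.uint8); m[300:]=0; m[:,:280]=0; m[:,380:]=0
n,l,s,ce=cv2.connectedComponentsWithStats(m)
for i in range(1,n):
    if s[i,4]>100: print('dark',s[i],ce[i])
# bright
cr=im[30:290,250:410]; cv2.imwrite('pics/w2c.png',cv2.resize(cr[:140],(800,700))[:600]); cv2.imwrite('pics/w2d.png',cv2.resize(cr[130:],(738,600)))
E
```

```text
t 1.87 pos [ 530.4 -189.3  218.4] yaw_y 6.28 z [-8.0e-04 -1.4e-03 -1.0e+00] F [-3.4 -4.3 -0.7] open 85.6
t 1.92 pos [ 529.3 -186.1  218.5] yaw_y 6.51 z [-2.e-03  5.e-04 -1.e+00] F [-0.1  0.9 -0.5] open 85.3
dark [ 299  211   53   61 2277] [325.1695213  242.63285024]
```

View pics/w2c.png

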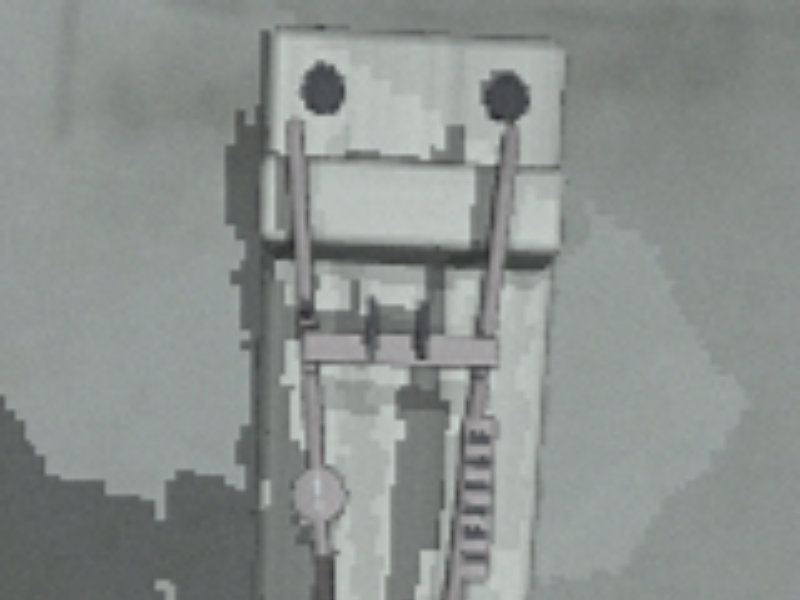

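View pics/w2d.png

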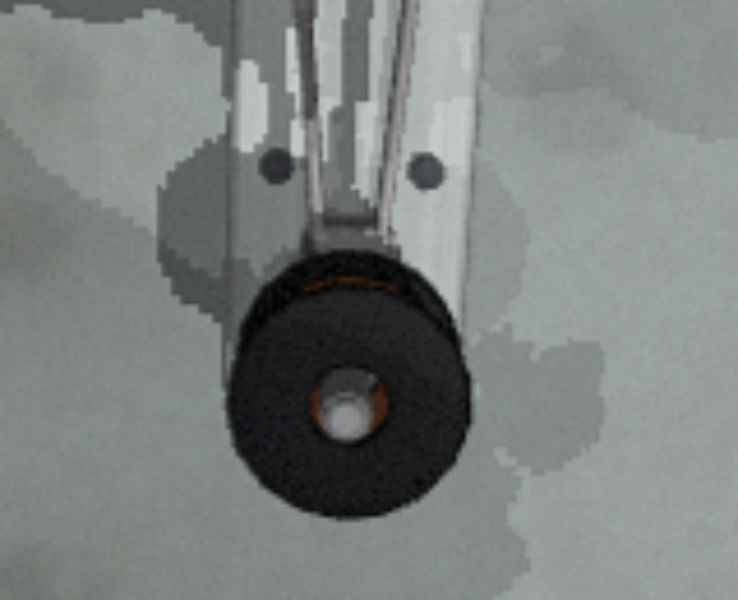

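```bash
python3 - <<'E'
from h import *
im,K,T=load('w2')
def d(u,v): return 250+u/4.6125,160+v/4.615
def c(u,v): return 250+u/5,30+v/5
P={}
for k,p,z in [('flange',d(349,398),80),('spin',d(347,418),86),('post',c(321,494),46),('fpadT',c(497,420),46),('fpadB',c(487,578),46),('fpadmid',c(492,500),46),('postL',c(294,494),46),('gaugeL',c(303,350),46),('gaugeR',c(497,350),46),('tipL',c(294,122),46),('tipR',c(513,125),46),('barL',c(275,30),10),('barR',c(563,40),10)]:
    P[k]=onz(*p,z,K,T); print(k,P[k].round(1))
e=P['spin'];e=(P['flange'])
m=(P['postL']+P['fpadmid'])/2
v=m-e; print('grip',m,np.linalg.norm(v[:2]),np.degrees(np.arctan2(v[1],v[0])), 'width',np.linalg.norm((P['postL']-P['fpadmid'])[:2]))
v=(P['barL']+P['barR'])/2-e; print(np.linalg.norm(v[:2]),np.degrees(np.arctan2(v[1],v[0])))
v=P['barR']-P['barL'];print(np.linalg.norm(v[:2]),np.degrees(np.arctan2(v[1],v[0])))
v=P['gaugeR']-P['gaugeL'];print(np.linalg.norm(v[:2]),np.degrees(np.arctan2(v[1],v[0])))
st()
E
```

```text
flange [ 533.8 -201.6   80. ]
spin [ 533.6 -203.7   86. ]
post [ 512.8 -104.9   46. ]
fpadT [542.2 -89.4  46. ]
fpadB [ 543.9 -115.9   46. ]
fpadmid [ 543.1 -102.6   46. ]
postL [ 508.1 -105.5   46. ]
gaugeL [507.4 -81.8  46. ]
gaugeR [540.7 -78.2  46. ]
tipL [502.4 -47.   46. ]
tipR [538.8 -43.4  46. ]
barL [495.3 -25.3  10. ]
barR [547.8 -21.2  10. ]
grip [ 525.59087922 -104.04826016   46.        ] 97.92528811568661 94.79932849036769 width 35.124092332310234
178.80637467717605 93.92602965264379
52.73057993106056 4.525169476104491
33.57683035827469 6.288925945338324
t 1.92 pos [ 529.3 -186.1  218.5] yaw_y 6.51 z [-2.e-03  5.e-04 -1.e+00] F [-0.1  0.9 -0.5] open 85.3
```

Call:
send_rows(increments=[-3, 0.5, 15, 0.005, -3, 0.5, 15, 0.005, -3, 0.5, 15, 0.005, -3, 0.5, 15, 0.005, -3, 0.5, 15, 0.005, 0, 0, 15, 0, 0, 0, 10, 0, 0, 0, 0, 0, 0, 0, 0, 0, 0, 0, 0, 0])

```text
time_s: 2.75
tool_pos: [533.3, -196.2, 121.8]
orientation: [2.112, 2.324, 0.0]
contact_force: [0.1, -1.1, 0.1]
opening: 0.998
```

```bash
python3 - <<'E'
from h import *
st(); snap('wrist','w3'); st(); snap('side','s3')
im,K,T=load('s3')
cv2.imwrite('pics/s3c.png',cv2.resize(im[150:330,240:480],(800,600)))
st()
E
```

```text
t 2.75 pos [ 533.3 -196.2  121.8] yaw_y 5.46 z [ 1.e-03 -5.e-04 -1.e+00] F [ 0.1 -1.1  0.1] open 85.3
t 2.8 pos [ 533.5 -196.3  122. ] yaw_y 5.46 z [ 1.4e-03 -8.0e-04 -1.0e+00] F [ 0.4 -0.2  0.5] open 85.6
t 2.85 pos [ 533.5 -196.4  122. ] yaw_y 5.46 z [ 1.5e-03 -8.0e-04 -1.0e+00] F [1.1 0.1 0.4] open 84.8
```

View pics/w3.png

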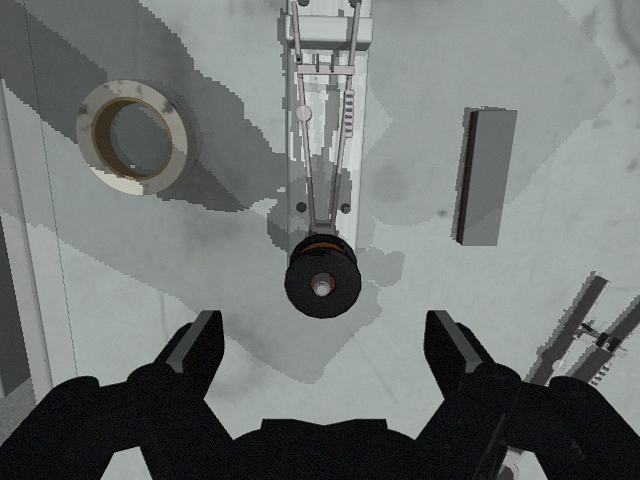

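View pics/s3c.png

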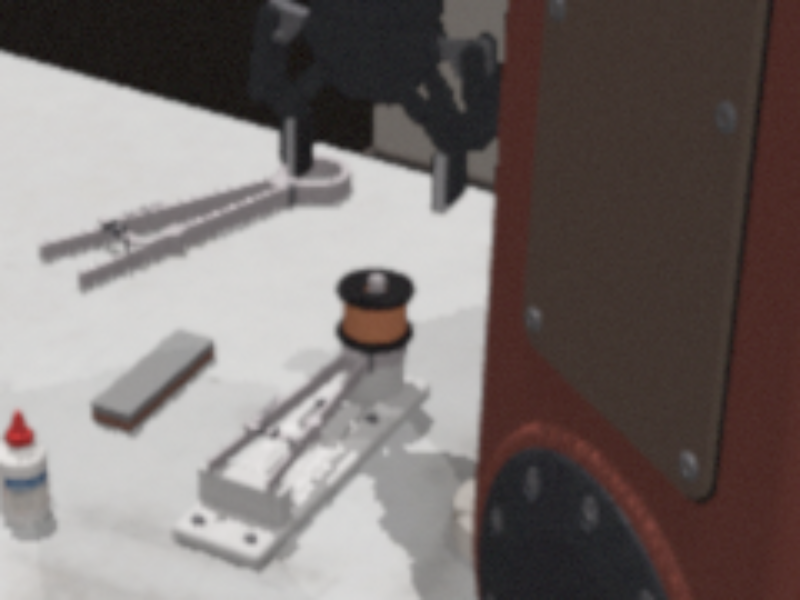

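The wrist view shows the flange spanning columns 285–361 and rows 247–319, with the jaws centred on column 323.5. The side view shows the fingers open and clear above it. Now to refine the bobbin centre and the tweezers.

```bash
python3 - <<'E'
from h import *
im,K,T=load('w3')
g=cv2.cvtColor(im,cv2.COLOR_BGR2GRAY)
for k,u,v,z in [('fl',323,283.3,80),('spin',321.5,290,86),('postL',296,114,46),('fpad',354.5,114,46),('flL',285,283,80),('flR',361,283,80),('gL',297,70,46),('gR',353,71,46)]: print(k,onz(u,v,z,K,T).round(1))
plan([533.7,-202.5,75])
cv2.imwrite('pics/w3c.png',cv2.resize(im[0:330,240:400],(582,600),interpolation=cv2.INTER_CUBIC)) if 0 else cv2.imwrite('pics/w3c.png',cv2.resize(im[0:130,270:390],(800,867),interpolation=cv2.INTER_CUBIC)[267:])
E
```

```text
fl [ 533.9 -201.9   80. ]
spin [ 533.2 -203.7   86. ]
postL [ 508.  -105.9   46. ]
fpad [ 543.8 -102.5   46. ]
flL [ 510.9 -203.9   80. ]
flR [ 556.8 -199.5   80. ]
gL [506.9 -81.5  46. ]
gR [540.  -78.8  46. ]
t 2.85 pos [ 533.5 -196.4  122. ] yaw_y 5.46 z [ 1.5e-03 -8.0e-04 -1.0e+00] F [1.1 0.1 0.4] open 84.8
[[-0.6, -0.0, 4.7, 0.0], [-0.6, -0.0, 4.7, 0.0], [-0.6, -0.0, 4.7, 0.0], [-0.6, -0.0, 4.7, 0.0], [-0.6, -0.0, 4.7, 0.0], [-0.6, -0.0, 4.7, 0.0], [-0.6, -0.0, 4.7, 0.0], [-0.6, -0.0, 4.7, 0.0], [-0.6, -0.0, 4.7, 0.0], [-0.6, -0.0, 4.7, 0.0]]
```

View pics/w3c.png

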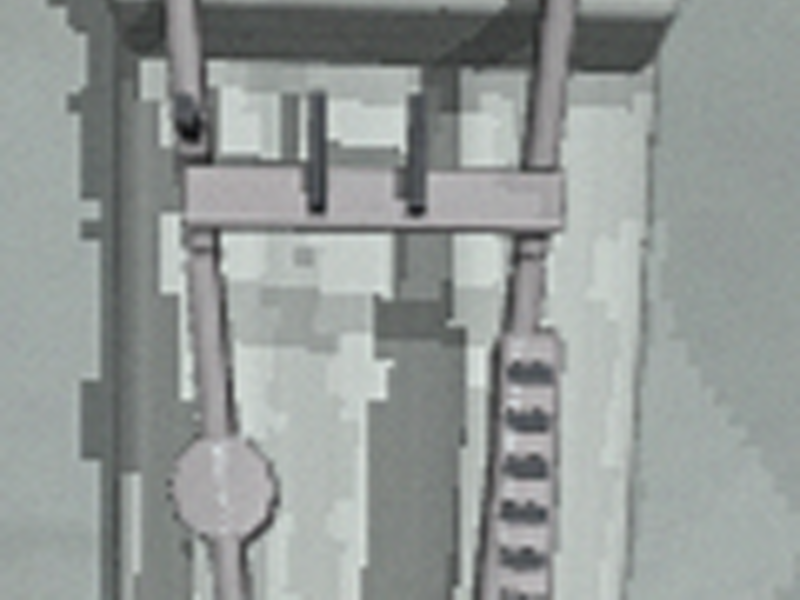

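The crop shows the pin at about (188,115), outside the teeth at 317 and 415, so the tweezers are relaxed. I'll lower onto the bobbin.

Call:
send_rows(increments=[-1.5, 0, 8, 0, -1.5, 0, 8, 0, -1.5, 0, 8, 0, -1.5, 0, 8, 0, 0, 0, 7, 0, 0, 0, 5, 0, 0, 0, 3, 0, 0, 0, 0, 0, 0, 0, 0, 0, 0, 0, 0, 0])

```text
time_s: 3.68
tool_pos: [533.7, -202.2, 74.2]
orientation: [2.113, 2.324, 0.0]
contact_force: [-0.0, -0.7, -0.7]
opening: 0.999
```

Call:
send_rows(increments=[0, 0, 0, 0, 0, 0, 0, 0, 0, 0, 0, 0, 0, 0, 0, 0, 0, 0, 0, 0, 0, 0, 0, 0, 0, 0, 0, 0, 0, 0, 0, 0, 0, 0, 0, 0, 0, 0, 0, 0], grip=40)

```text
time_s: 4.52
tool_pos: [533.5, -202.1, 73.8]
orientation: [-2.113, -2.324, -0.0]
contact_force: [1.1, -0.2, 0.3]
opening: 0.468
```

```bash
python3 - <<'E'
from h import *
st(); snap('wrist','w4'); im,c=snap('scene','c4')
cv2.imwrite('pics/c4c.png',cv2.resize(im[180:330,220:420],(800,600)))
st()
E
```

```text
t 4.52 pos [ 533.5 -202.1   73.8] yaw_y 5.45 z [ 0.e+00  1.e-04 -1.e+00] F [ 1.1 -0.2  0.3] open 39.9
t 4.62 pos [ 533.5 -202.1   73.8] yaw_y 5.44 z [ 1.e-04  1.e-04 -1.e+00] F [ 0.5 -0.2 -0.5] open 39.8
```

View pics/c4c.png

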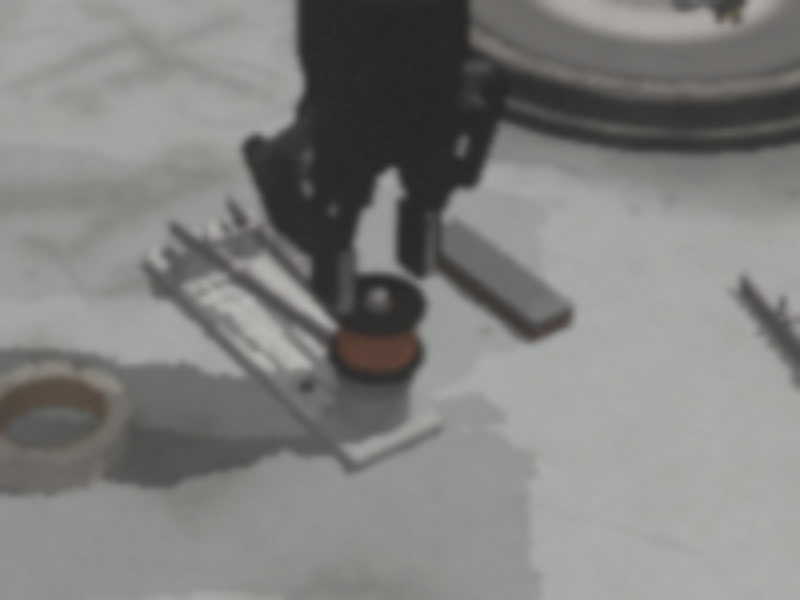

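View pics/w4.png

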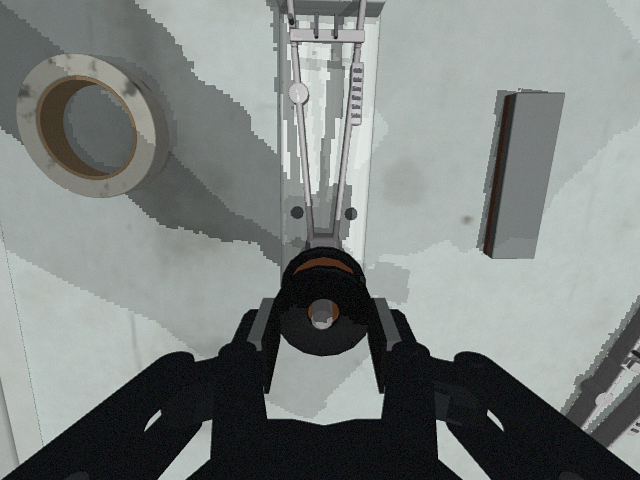

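```bash
python3 - <<'E'
from h import *
im,K,T=load('w4'); print(T.round(2).tolist())
cr=im[230:400,220:430]; cr=np.clip(cr.astype(float)*2.5,0,255).astype(np.uint8)
cv2.imwrite('pics/w4c.png',cv2.resize(cr,(741,600),interpolation=cv2.INTER_CUBIC))
for x in (48,40):
  for z in (50,65,80):
    print(x,z,[proj([533.5+sx*x/2*np.cos(.095),-202.1+sx*x/2*np.sin(.095),z],K,T).round(0).tolist() for sx in(-1,1)])
E
```

```text
[[1.0, 0.09, 0.03, 526.61], [0.1, -0.95, -0.3, -124.09], [-0.0, 0.3, -0.95, 225.66], [0.0, 0.0, 0.0, 1.0]]
48 50 [[279.0, 287.0], [366.0, 287.0]]
48 65 [[276.0, 299.0], [370.0, 299.0]]
48 80 [[272.0, 313.0], [374.0, 313.0]]
40 50 [[287.0, 287.0], [359.0, 287.0]]
40 65 [[284.0, 299.0], [362.0, 299.0]]
40 80 [[280.0, 313.0], [365.0, 313.0]]
```

View pics/w4c.png

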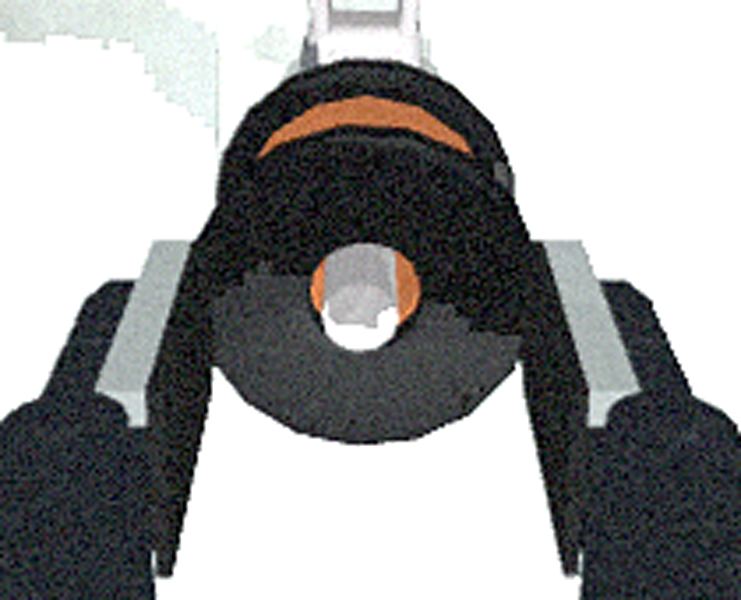

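Call:
send_rows(increments=[0, 0, 0, 0, 0, 0, 0, 0, 0, 0, 0, 0, 0, 0, 0, 0, 0, 0, 0, 0, 0, 0, -1, 0, 0, 0, -1, 0, 0, 0, -1, 0, 0, 0, -2, 0, 0, 0, 0, 0], grip=30)

```text
time_s: 5.45
tool_pos: [533.7, -202.3, 79.3]
orientation: [2.113, 2.324, 0.0]
contact_force: [0.4, -0.7, 0.8]
opening: 0.354
```

```bash
python3 - <<'E'
from h import *
st(); im,c=snap('wrist','w5')
cr=im[230:400,220:430]; cr=np.clip(cr.astype(float)*2.5,0,255).astype(np.uint8)
cv2.imwrite('pics/w5c.png',cv2.resize(cr,(741,600),interpolation=cv2.INTER_CUBIC))
E
```

```text
t 5.45 pos [ 533.7 -202.3   79.3] yaw_y 5.44 z [ 6.e-04 -2.e-04 -1.e+00] F [ 0.4 -0.7  0.8] open 30.2
```

View pics/w5c.png

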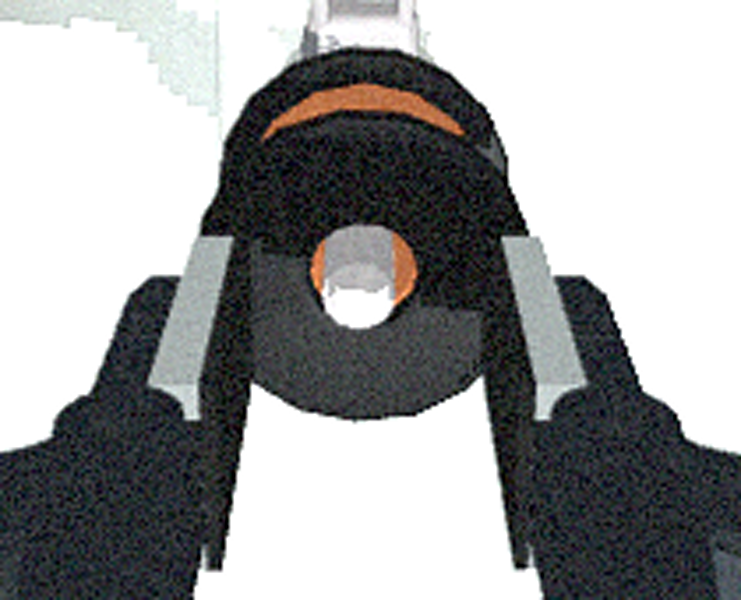

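```bash
python3 - <<'E'
from h import *
for f,L,Rr,v,gap,tcp in (('w4',(190,240),(535,240),0,40,[533.5,-202.1,73.8]),('w5',(234,238),(502,238),0,30.2,[533.7,-202.3,79.3])):
    im,K,T=load(f)
    a=[220+L[0]/3.53,230+L[1]/3.53]; b=[220+Rr[0]/3.53,230+Rr[1]/3.53]
    dep=K[0,0]*gap/(b[0]-a[0]); 
    for p in (a,b):
        o,d=ray(*p,K,T); print(f,p,dep,(o+d*dep).round(1), (o+d*dep-tcp).round(1))
    c=(np.array(a)+b)/2
E
```

```text
w4 [273.8243626062323, 297.9886685552408] 141.68350522304107 [ 512.1 -188.2   96.8] [-21.4  13.9  23. ]
w4 [371.5580736543909, 297.9886685552408] 141.68350522304107 [ 552.  -184.4   96.8] [18.5 17.7 23. ]
w5 [286.2889518413598, 297.4220963172805] 137.70526501108813 [ 517.7 -185.9  105.9] [-16.   16.4  26.6]
w5 [362.20963172804534, 297.4220963172805] 137.70526501108813 [ 547.7 -183.   105.9] [14.  19.3 26.6]
```

```bash
python3 - <<'E'
from h import *
im,c=snap('side','s5'); cv2.imwrite('pics/s5c.png',cv2.resize(im[180:300,290:450],(800,600),interpolation=cv2.INTER_CUBIC))
im,c=snap('scene','c5'); cv2.imwrite('pics/c5c.png',cv2.resize(im[200:305,260:400],(800,600),interpolation=cv2.INTER_CUBIC))
E
```

```text
(no output)
```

View pics/s5c.png

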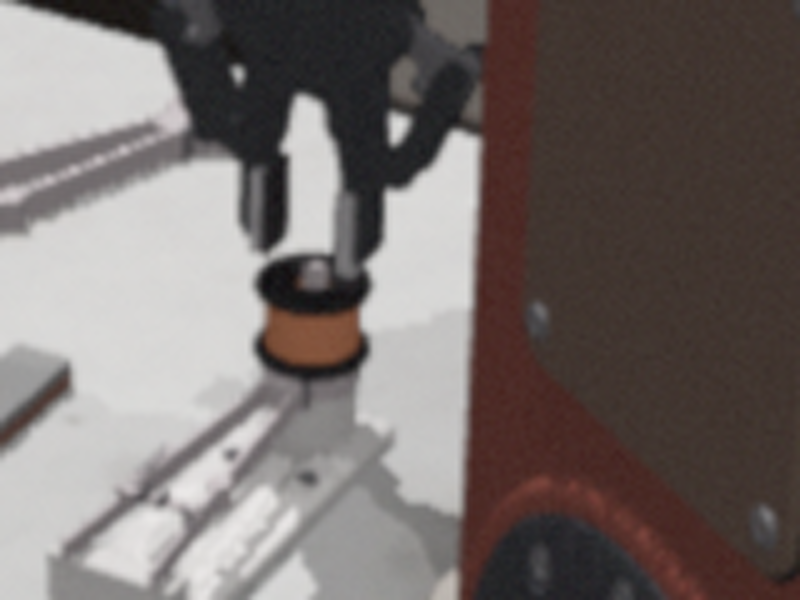

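View pics/c5c.png

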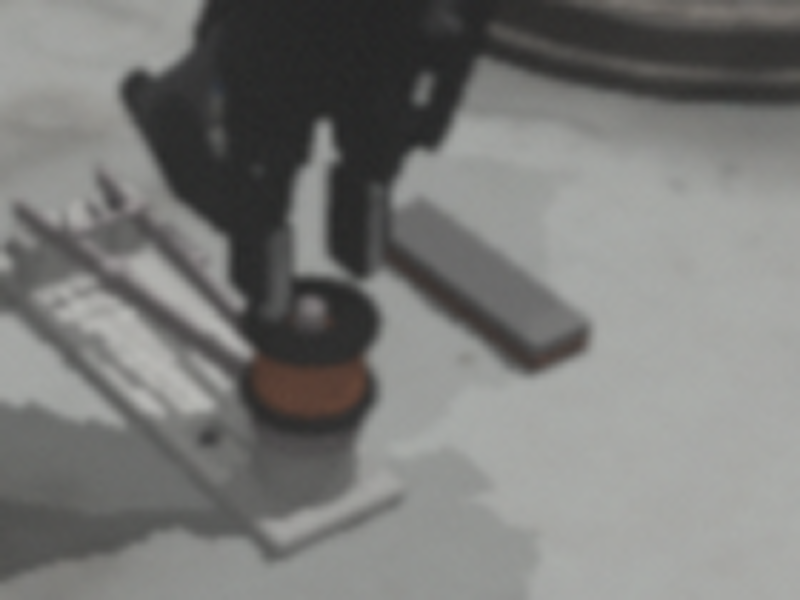

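```bash
cat >> h.py <<'E'
def tri(*obs):
    A=np.zeros((3,3));b=np.zeros(3)
    for u,v,K,T in obs:
        o,d=ray(u,v,K,T); d=d/np.linalg.norm(d); M=np.eye(3)-np.outer(d,d); A+=M;b+=M@o
    p=np.linalg.solve(A,b); return p
E
python3 - <<'E'
from h import *
_,K1,T1=load('s5');_,K2,T2=load('c5')
for n,a,b in (('-x',(359.6,235.6),(307.6,254.3)),('+x',(342.4,230),(324.4,248.1)),('spindle',(290+315/5,180+265/5),(260+312/5.714,200+305/5.714))):
    p=tri((*a,K1,T1),(*b,K2,T2)); print(n,p.round(1),proj(p,K1,T1)-a,proj(p,K2,T2)-b)
st()
E
```

```text
-x [ 517.4 -205.3   84.6] [-0.9773316  -1.03858048] [-0.96599729  1.12411291]
+x [ 556.2 -204.4   84.9] [-0.68275957 -0.77508619] [-0.67466125  0.83093271]
spindle [ 532.7 -207.3   83.6] [-0.49892068 -0.54229068] [-0.49331739  0.58768937]
t 5.6 pos [ 533.6 -202.1   78.9] yaw_y 5.45 z [ 2.e-04 -0.e+00 -1.e+00] F [-0.1  0.2  0.3] open 30.2
```

The fingers closed above the bobbin without touching it. The two views put the real fingertips at about z = 85 with the TCP reading 79, so the tips sit higher than the nominal 25 mm overhang says. I'll open, go lower and triangulate again.

Call:
send_rows(increments=[0, 0, 0, 0, 0, 0, 0, 0, 0, 0, 0, 0, 0, 0, 0, 0, 0, 0, 0, 0, 0, 0, 6, 0, 0, 0, 6, 0, 0, 0, 6, 0, 0, 0, 4, 0, 0, 0, 0, 0], grip=75)

```text
time_s: 6.43
tool_pos: [532.7, -201.6, 55.2]
orientation: [-2.112, -2.323, 0.0]
contact_force: [-0.2, 0.3, 0.2]
opening: 0.875
```

```bash
python3 - <<'E'
from h import *
st()
im,c=snap('side','s6'); cv2.imwrite('pics/s6c.png',cv2.resize(im[180:300,290:450],(800,600),interpolation=cv2.INTER_CUBIC))
im,c=snap('scene','c6'); cv2.imwrite('pics/c6c.png',cv2.resize(im[200:305,260:400],(800,600),interpolation=cv2.INTER_CUBIC))
st()
E
```

```text
t 6.43 pos [ 532.7 -201.6   55.2] yaw_y 5.44 z [-0.0017  0.0013 -1.    ] F [-0.2  0.3  0.2] open 74.7
t 6.53 pos [ 533.3 -202.    56.5] yaw_y 5.44 z [-4.e-04  4.e-04 -1.e+00] F [ 0.3 -1.1  0.5] open 75.1
```

View pics/s6c.png

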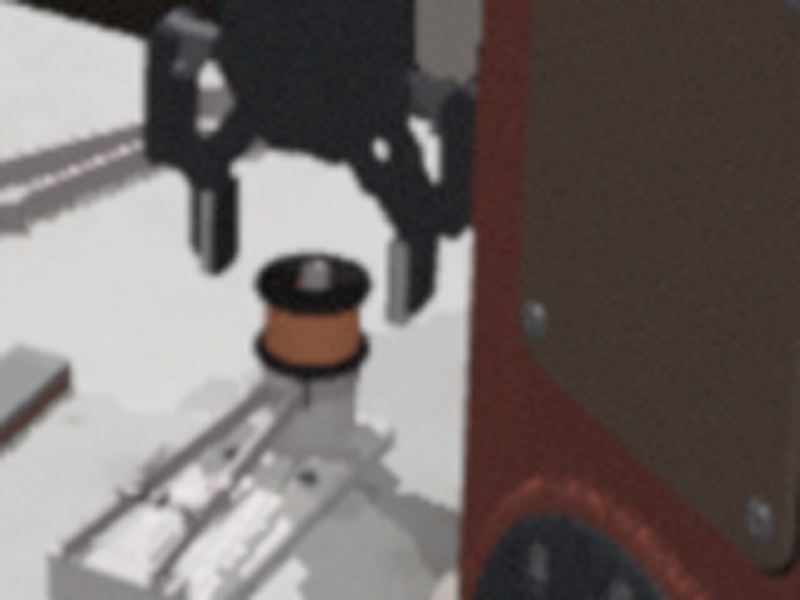

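View pics/c6c.png

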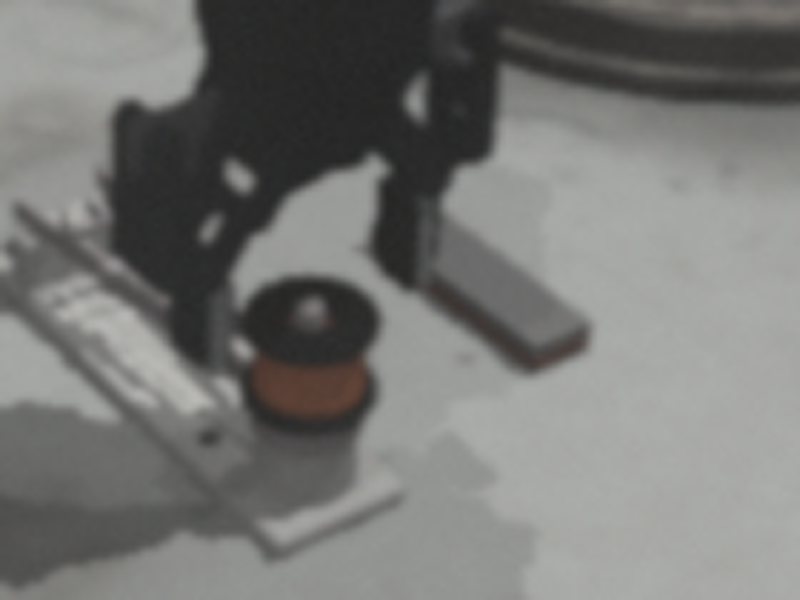

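```bash
python3 - <<'E'
from h import *
_,K1,T1=load('s6');_,K2,T2=load('c6')
for n,a,b in (('-x',(369.6,245),(297.1,265.1)),('+x',(333,234.4),(333.5,250.2))):
    p=tri((*a,K1,T1),(*b,K2,T2)); print(n,p.round(1),proj(p,K1,T1)-a,proj(p,K2,T2)-b)
E
```

```text
-x [ 494.3 -206.8   69.5] [-0.74090427 -0.73861943] [-0.72902367  0.80709882]
+x [ 578.4 -202.8   69.6] [-1.01854639 -1.17615769] [-1.00425628  1.24881037]
```

Call:
send_rows(increments=[0, 0, 3, 0, 0, 0, 3, 0, 0, 0, 3, 0, 0, 0, 3, 0, 0, 0, 1, 0, 0, 0, 0, 0, 0, 0, 0, 0, 0, 0, 0, 0, 0, 0, 0, 0, 0, 0, 0, 0], grip=60)

```text
time_s: 7.37
tool_pos: [533.6, -202.1, 44.0]
orientation: [2.113, 2.324, 0.0]
contact_force: [-0.5, -0.1, -0.6]
opening: 0.702
```

```bash
python3 - <<'E'
from h import *
st()
im,c=snap('side','s7'); cv2.imwrite('pics/s7c.png',cv2.resize(im[180:300,290:450],(800,600),interpolation=cv2.INTER_CUBIC))
im,c=snap('scene','c7'); cv2.imwrite('pics/c7c.png',cv2.resize(im[200:305,260:400],(800,600),interpolation=cv2.INTER_CUBIC))
st()
E
```

```text
t 7.37 pos [ 533.6 -202.1   44. ] yaw_y 5.45 z [ 2.e-04 -1.e-04 -1.e+00] F [-0.5 -0.1 -0.6] open 60.0
t 7.47 pos [ 533.6 -202.1   43.9] yaw_y 5.44 z [ 2.e-04 -0.e+00 -1.e+00] F [0.1 0.2 0.1] open 59.8
```

View pics/s7c.png

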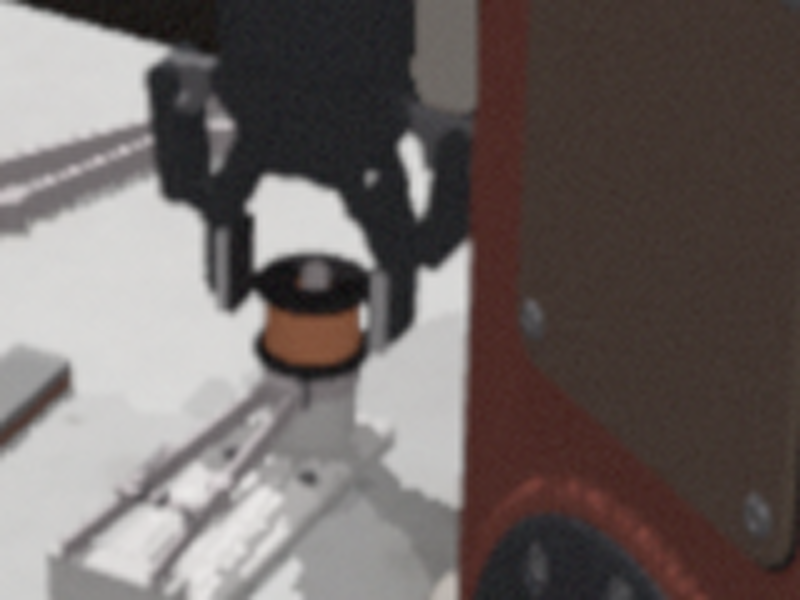

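View pics/c7c.png

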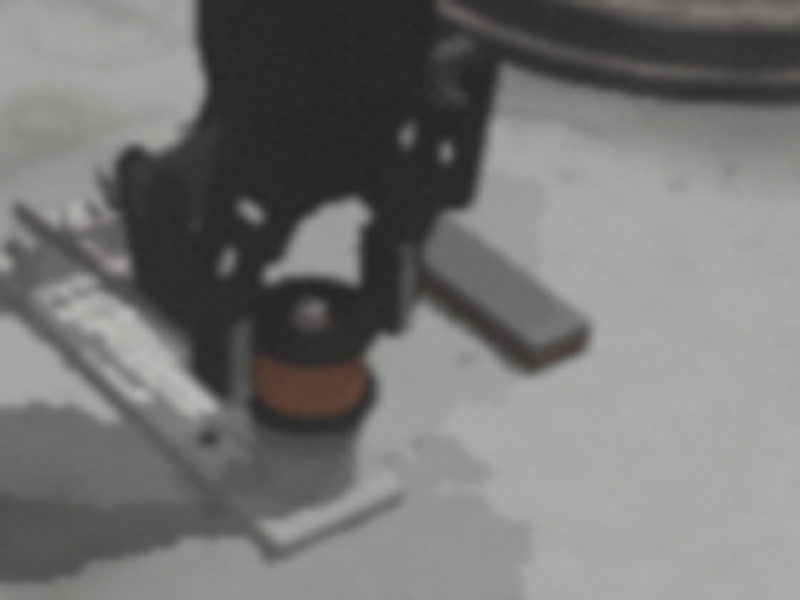

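Now the fingertips straddle the bobbin with their ends just above the lower flange; in the side crop the finger bottom is at row 350 against the flange at 345–375. I'll go 2 mm lower and close.

Call:
send_rows(increments=[0, 0, 2, 0, 0, 0, 0, 0, 0, 0, 0, 0, 0, 0, 0, 0, 0, 0, 0, 0, 0, 0, 0, 0, 0, 0, 0, 0, 0, 0, 0, 0, 0, 0, 0, 0, 0, 0, 0, 0], grip=30)

```text
time_s: 8.3
tool_pos: [533.9, -202.3, 42.6]
orientation: [2.113, 2.324, 0.0]
contact_force: [-2.3, 1.0, 6.9]
opening: 0.531
```

```bash
python3 - <<'E'
from h import *
st()
im,c=snap('side','s8'); cv2.imwrite('pics/s8c.png',cv2.resize(im[180:300,290:450],(800,600),interpolation=cv2.INTER_CUBIC))
im,c=snap('wrist','w8')
st()
E
```

```text
t 8.3 pos [ 533.9 -202.3   42.6] yaw_y 5.44 z [ 9.e-04 -6.e-04 -1.e+00] F [-2.3  1.   6.9] open 45.3
t 8.4 pos [ 533.8 -202.4   42.6] yaw_y 5.44 z [ 9.e-04 -6.e-04 -1.e+00] F [-1.8  0.6  6.9] open 45.0
```

View pics/s8c.png

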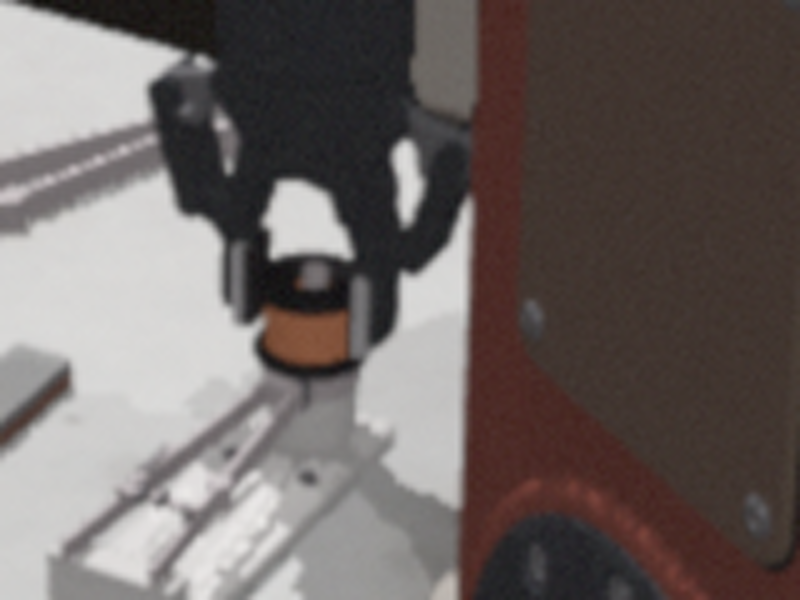

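View pics/w8.png

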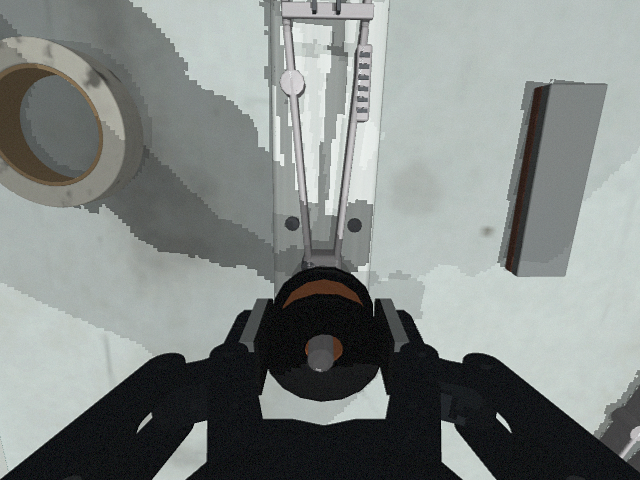

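The fingers stopped on the bobbin at 45.3 mm, so it is held. I'll lift it straight up.

Call:
send_rows(increments=[0, 0, -2, 0, 0, 0, -5, 0, 0, 0, -8, 0, 0, 0, -10, 0, 0, 0, -10, 0, 0, 0, -10, 0, 0, 0, -10, 0, 0, 0, -8, 0, 0, 0, -4, 0, 0, 0, 0, 0])

```text
time_s: 9.23
tool_pos: [534.1, -202.5, 110.2]
orientation: [2.112, 2.323, 0.001]
contact_force: [-0.4, 0.5, 0.2]
opening: 0.524
```

```bash
python3 - <<'E'
from h import *
st()
im,c=snap('side','s9'); cv2.imwrite('pics/s9c.png',cv2.resize(im[120:300,270:510],(800,600),interpolation=cv2.INTER_CUBIC))
st()
E
```

```text
t 9.23 pos [ 534.1 -202.5  110.2] yaw_y 5.44 z [ 0.0016 -0.001  -1.    ] F [-0.4  0.5  0.2] open 44.8
t 9.28 pos [ 533.8 -202.3  109.3] yaw_y 5.44 z [ 7.e-04 -3.e-04 -1.e+00] F [ 0.  -0.1 -1.6] open 44.6
```

View pics/s9c.png

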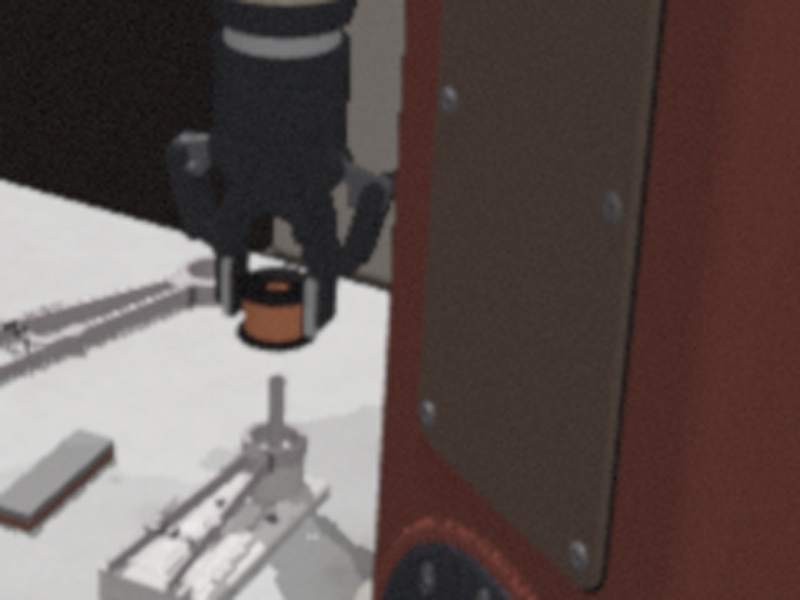

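The bobbin is upright and clear above the spindle. I'll carry it 100 mm in −y over bare worktop and lower it.

Call:
send_rows(increments=[-5, 0, 0, 0, -10, 0, 0, 0, -15, 0, 0, 0, -20, 0, 0, 0, -20, 0, 0, 0, -15, 0, 0, 0, -10, 0, 0, 0, -5, 0, 0, 0, 0, 0, 5, 0, 0, 0, 10, 0])

```text
time_s: 10.12
tool_pos: [543.5, -302.2, 94.3]
orientation: [2.113, 2.323, 0.0]
contact_force: [-0.3, 0.3, -0.7]
opening: 0.528
```

Call:
send_rows(increments=[0, 0, 12, 0, 0, 0, 12, 0, 0, 0, 12, 0, 0, 0, 12, 0, 0, 0, 12, 0, 0, 0, 10, 0, 0, 0, 8, 0, 0, 0, 5, 0, 0, 0, 3, 0, 0, 0, 0, 0])

```text
time_s: 10.95
tool_pos: [542.8, -301.5, 7.2]
orientation: [-2.113, -2.324, -0.0]
contact_force: [0.0, 1.0, -0.5]
opening: 0.525
```

```bash
python3 - <<'E'
from h import *
st()
im,c=snap('scene','c10'); cv2.imwrite('pics/c10c.png',cv2.resize(im[230:380,240:440],(800,600),interpolation=cv2.INTER_CUBIC))
st()
E
```

```text
t 10.95 pos [ 542.8 -301.5    7.2] yaw_y 5.44 z [-4.e-04  5.e-04 -1.e+00] F [ 0.   1.  -0.5] open 44.8
t 11.0 pos [ 543.1 -301.7    7.9] yaw_y 5.44 z [ 2.e-04  0.e+00 -1.e+00] F [ 0.1 -0.7 -1. ] open 45.1
```

View pics/c10c.png

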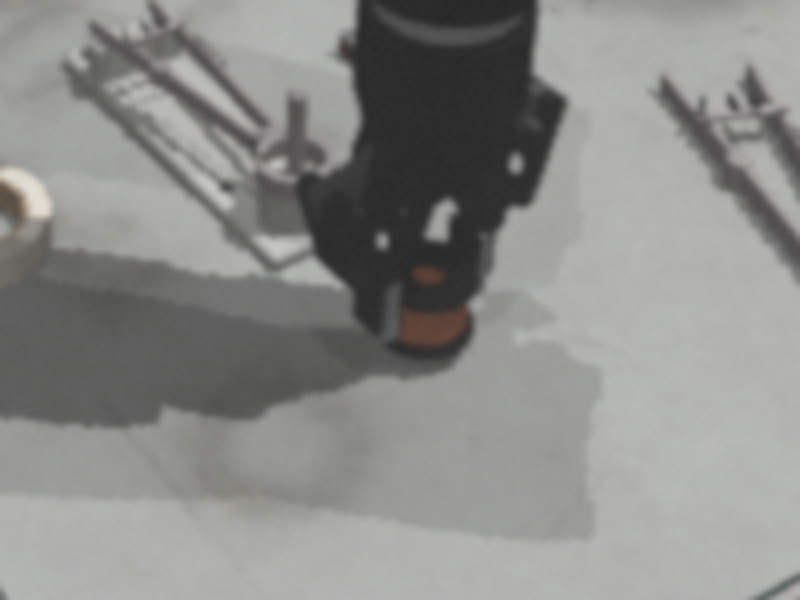

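Call:
send_rows(increments=[0, 0, 3, 0, 0, 0, 3, 0, 0, 0, 2, 0, 0, 0, 1, 0, 0, 0, 0.5, 0, 0, 0, 0, 0, 0, 0, 0, 0, 0, 0, 0, 0, 0, 0, 0, 0, 0, 0, 0, 0])

```text
time_s: 11.83
tool_pos: [543.0, -301.7, -1.6]
orientation: [2.113, 2.324, 0.0]
contact_force: [0.2, 0.3, -2.2]
opening: 0.531
```

Call:
send_rows(increments=[0, 0, 0.5, 0, 0, 0, 0.5, 0, 0, 0, 0, 0, 0, 0, 0, 0, 0, 0, 0, 0, 0, 0, 0, 0, 0, 0, 0, 0, 0, 0, 0, 0, 0, 0, 0, 0, 0, 0, 0, 0])

```text
time_s: 12.67
tool_pos: [543.0, -301.7, -2.7]
orientation: [2.113, 2.324, 0.0]
contact_force: [-0.4, -0.4, -1.3]
opening: 0.528
```

Call:
send_rows(increments=[0, 0, 0.5, 0, 0, 0, 0, 0, 0, 0, 0.5, 0, 0, 0, 0, 0, 0, 0, 0.5, 0, 0, 0, 0, 0, 0, 0, 0, 0, 0, 0, 0, 0, 0, 0, 0, 0, 0, 0, 0, 0])

```text
time_s: 13.5
tool_pos: [543.0, -301.9, -3.2]
orientation: [2.113, 2.324, -0.0]
contact_force: [-4.6, 1.7, 8.7]
opening: 0.527
```

```bash
python3 - <<'E'
from h import *
st()
im,c=snap('side','s11'); cv2.imwrite('pics/s11c.png',cv2.resize(im[170:290,310:470],(800,600),interpolation=cv2.INTER_CUBIC))
st()
E
```

```text
t 13.5 pos [ 543.  -301.9   -3.2] yaw_y 5.44 z [ 2.e-04 -5.e-04 -1.e+00] F [-4.6  1.7  8.7] open 45.0
t 13.55 pos [ 543.1 -301.9   -3.2] yaw_y 5.44 z [ 2.e-04 -5.e-04 -1.e+00] F [-5.3  1.7  8.5] open 45.0
```

View pics/s11c.png

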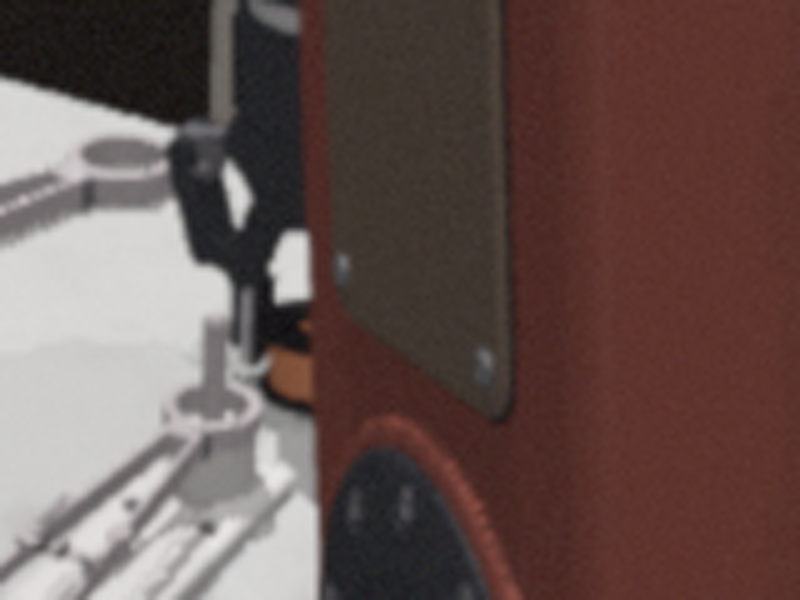

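Contact is 8.7 N at the predicted height (about −3.3), so the bobbin stands on the worktop. I'll release it and rise.

Call:
send_rows(increments=[0, 0, 0, 0, 0, 0, 0, 0, 0, 0, 0, 0, 0, 0, 0, 0, 0, 0, 0, 0, 0, 0, 0, 0, 0, 0, 0, 0, 0, 0, 0, 0, 0, 0, 0, 0, 0, 0, 0, 0], grip=75)

```text
time_s: 14.38
tool_pos: [543.0, -301.6, -4.2]
orientation: [-2.113, -2.324, -0.0]
contact_force: [0.0, 1.1, -0.3]
opening: 0.878
```

Call:
send_rows(increments=[0, 0, -4, 0, 0, 0, -10, 0, 0, 0, -20, 0, 0, 0, -25, 0, 0, 0, -25, 0, 0, 0, -25, 0, 0, 0, -15, 0, 0, 0, -5, 0, 0, 0, 0, 0, 0, 0, 0, 0])

```text
time_s: 15.22
tool_pos: [542.8, -301.5, 124.3]
orientation: [-2.113, -2.324, -0.0]
contact_force: [0.4, -0.2, -0.2]
opening: 0.878
```

Call:
send_rows(increments=[10, 0, 0, 0, 20, 0, 0, 0, 25, 0, 0, 0, 30, 0, 0, 0, 30, 0, 0, 0, 30, 0, 0, 0, 20, 0, 0, 0, 10, 0, 0, 0, 5, 0, 0, 0, 0, 0, 0, 0])

```text
time_s: 16.05
tool_pos: [525.6, -121.7, 124.2]
orientation: [-2.112, -2.325, 0.0]
contact_force: [-0.0, -1.5, 0.4]
opening: 0.879
```

```bash
python3 - <<'E'
from h import *
st()
im,c=snap('scene','c12'); cv2.imwrite('pics/c12c.png',cv2.resize(im[200:350,240:440],(800,600),interpolation=cv2.INTER_CUBIC))
im,c=snap('wrist','w12')
st()
E
```

```text
t 16.05 pos [ 525.6 -121.7  124.2] yaw_y 5.5 z [-8.e-04  4.e-04 -1.e+00] F [-0.  -1.5  0.4] open 75.1
t 16.15 pos [ 525.9 -123.2  124.4] yaw_y 5.42 z [-3.e-04 -1.e-04 -1.e+00] F [ 0.1 -0.1  0. ] open 75.0
```

View pics/c12c.png

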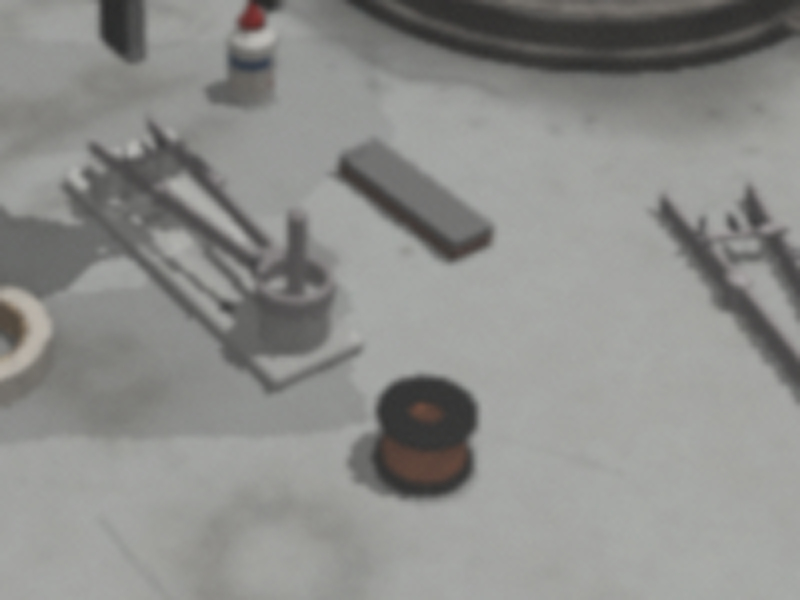

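View pics/w12.png

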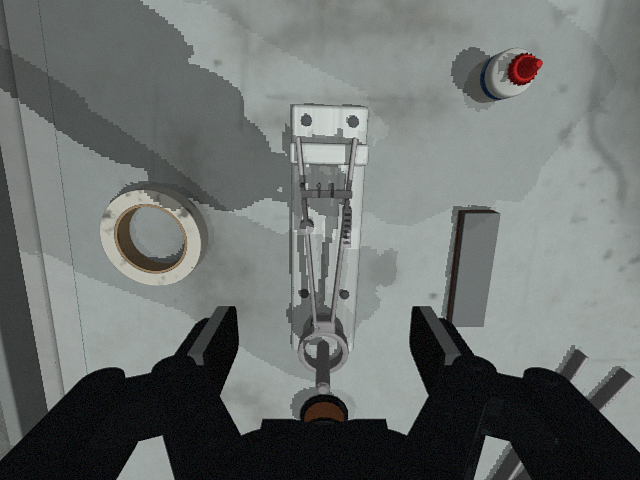

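The scene view shows the bobbin standing upright on bare worktop at crop (425,435), with the spindle free. The wrist view shows the post at about (306,224) and the fixed pad at (347,224). I'll zoom in to place the grip.

```bash
python3 - <<'E'
from h import *
im,K,T=load('w12')
cv2.imwrite('pics/w12c.png',cv2.resize(im[125:245,280:380],(667,800),interpolation=cv2.INTER_CUBIC)[:600]); 
cv2.imwrite('pics/w12d.png',cv2.resize(im[180:260,280:380],(750,600),interpolation=cv2.INTER_CUBIC))
E
```

```text
(no output)
```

View pics/w12d.png

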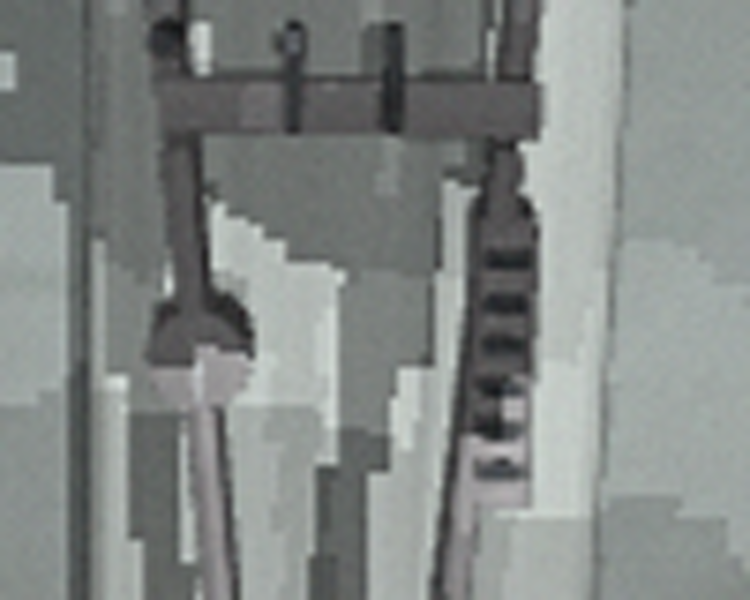

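```bash
python3 - <<'E'
from h import *
im,K,T=load('w12')
a=onz(299.7,226.7,46,K,T); b=onz(351.1,226.7,46,K,T); g1=onz(280+160/7.5,180+105/7.5,46,K,T); g2=onz(280+540/7.5,180+107/7.5,46,K,T)
e=onz(323.5,349.5,46,K,T); p=onz(306.9,226.7,46,K,T)
m=(a+b)/2
print(a,b,m,np.linalg.norm(a-b),'gauge',g1,g2,np.linalg.norm(g1-g2),'eye',e,np.linalg.norm(m-e), 'yaw',np.degrees(np.arctan2(*(b-a)[1::-1])),np.degrees(np.arctan2(*(m-e)[1::-1])),np.degrees(np.arctan2(*(g2-g1)[1::-1])))
plan([m[0],m[1],60])
E
```

```text
[ 507.85834526 -103.84944959   46.        ] [ 542.88045508 -100.48274544   46.        ] [ 525.36940017 -102.16609752   46.        ] 35.18355970136587 gauge [507.27058739 -81.41876662  46.        ] [540.82970395 -78.37513995  46.        ] 33.69685397166987 eye [ 533.33751484 -199.09116041   46.        ] 97.25203683404419 yaw 5.491017366049381 94.69966175839377 5.182233236890819
t 16.15 pos [ 525.9 -123.2  124.4] yaw_y 5.42 z [-3.e-04 -1.e-04 -1.e+00] F [ 0.1 -0.1  0. ] open 75.0
[[2.1, 0.1, 6.4, 0.0], [2.1, 0.1, 6.4, 0.0], [2.1, 0.1, 6.4, 0.0], [2.1, 0.1, 6.4, 0.0], [2.1, 0.1, 6.4, 0.0], [2.1, 0.1, 6.4, 0.0], [2.1, 0.1, 6.4, 0.0], [2.1, 0.1, 6.4, 0.0], [2.1, 0.1, 6.4, 0.0], [2.1, 0.1, 6.4, 0.0]]
```

Call:
send_rows(increments=[4, 0, 10, 0, 4, 0, 12, 0, 4, 0, 14, 0, 4, 0, 14, 0, 3, 0, 14, 0, 1, 0, 14, 0, 0, 0, 12, 0, 0, 0, 8, 0, 0, 0, 4, 0, 0, 0, 0, 0], grip=62)

```text
time_s: 16.98
tool_pos: [523.3, -102.5, 21.6]
orientation: [-2.113, -2.323, 0.001]
contact_force: [0.0, 0.6, -0.1]
opening: 0.724
```

```bash
python3 - <<'E'
from h import *
st()
im,c=snap('side','s13'); cv2.imwrite('pics/s13c.png',cv2.resize(im[190:340,250:450],(800,600),interpolation=cv2.INTER_CUBIC))
im,c=snap('wrist','w13')
st()
E
```

```text
t 16.98 pos [ 523.3 -102.5   21.6] yaw_y 5.42 z [-1.5e-03  8.0e-04 -1.0e+00] F [ 0.   0.6 -0.1] open 61.9
t 17.08 pos [ 524.3 -102.8   23.2] yaw_y 5.43 z [ 5.e-04 -2.e-04 -1.e+00] F [-0.5  0.3 -0.3] open 61.8
```

View pics/s13c.png

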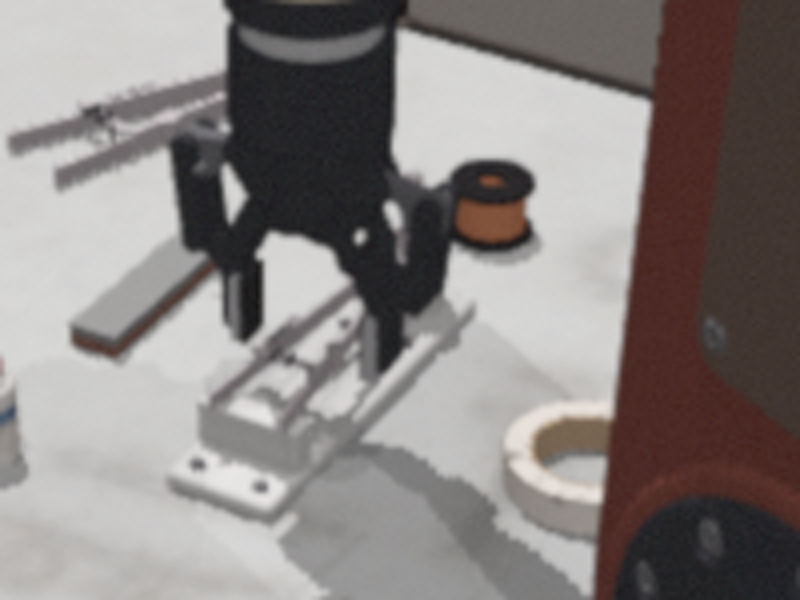

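View pics/w13.png

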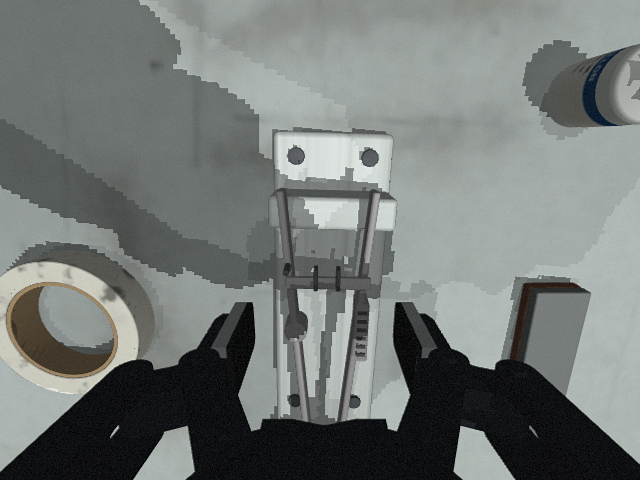

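```bash
python3 - <<'E'
from h import *
im,K,T=load('w13')
a=onz(285.5,325,46,K,T); b=onz(367.5,328,46,K,T); print(a,b,(a+b)/2,np.linalg.norm(a-b))
plan([*((a+b)/2)[:2],15])
# fingertips from side & scene? 
cv2.imwrite('pics/w13c.png',cv2.resize(im[250:400,230:430],(800,600),interpolation=cv2.INTER_CUBIC))
E
```

```text
[ 508.07009392 -100.51728102   46.        ] [542.43973734 -98.64689191  46.        ] [525.25491563 -99.58208646  46.        ] 34.4204988969711
t 17.08 pos [ 524.3 -102.8   23.2] yaw_y 5.43 z [ 5.e-04 -2.e-04 -1.e+00] F [-0.5  0.3 -0.3] open 61.8
[[0.3, 0.1, 0.8, 0.0], [0.3, 0.1, 0.8, 0.0], [0.3, 0.1, 0.8, 0.0], [0.3, 0.1, 0.8, 0.0], [0.3, 0.1, 0.8, 0.0], [0.3, 0.1, 0.8, 0.0], [0.3, 0.1, 0.8, 0.0], [0.3, 0.1, 0.8, 0.0], [0.3, 0.1, 0.8, 0.0], [0.3, 0.1, 0.8, 0.0]]
```

View pics/w13c.png

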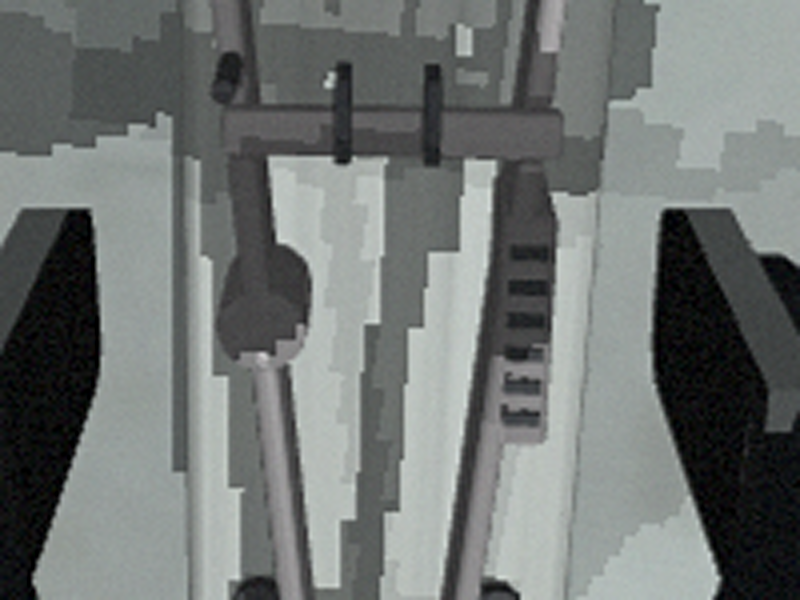

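The pads straddle the tweezers with the post at crop (262,315) and the fixed pad at (530,330), off centre by about 1 mm. I'll lower 8 mm, centre and look again.

Call:
send_rows(increments=[-0.6, 0.7, 2, 0, -0.6, 0.7, 2, 0, 0, 0, 2, 0, 0, 0, 2, 0, 0, 0, 0, 0, 0, 0, 0, 0, 0, 0, 0, 0, 0, 0, 0, 0, 0, 0, 0, 0, 0, 0, 0, 0], grip=50)

```text
time_s: 17.92
tool_pos: [525.6, -103.6, 14.9]
orientation: [2.113, 2.324, 0.0]
contact_force: [0.1, 1.0, 0.6]
opening: 0.588
```

```bash
python3 - <<'E'
from h import *
st()
im,c=snap('side','s14'); cv2.imwrite('pics/s14c.png',cv2.resize(im[210:330,270:430],(800,600),interpolation=cv2.INTER_CUBIC))
im,c=snap('scene','c14'); cv2.imwrite('pics/c14c.png',cv2.resize(im[200:305,230:370],(800,600),interpolation=cv2.INTER_CUBIC))
st()
E
```

```text
t 17.92 pos [ 525.6 -103.6   14.9] yaw_y 5.44 z [ 2.e-04  0.e+00 -1.e+00] F [0.1 1.  0.6] open 50.2
t 18.02 pos [ 525.6 -103.6   14.8] yaw_y 5.45 z [ 2.e-04  1.e-04 -1.e+00] F [-0.4  0.3  0.8] open 49.7
```

View pics/s14c.png

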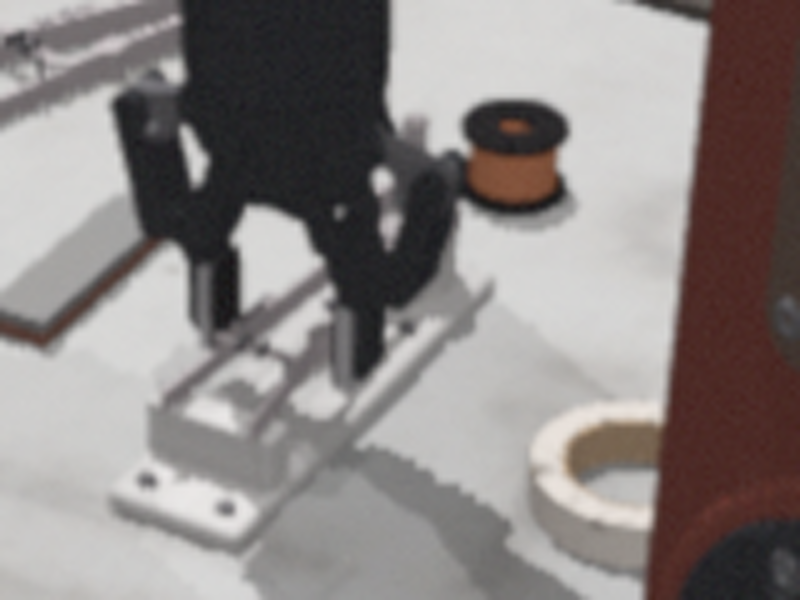

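View pics/c14c.png

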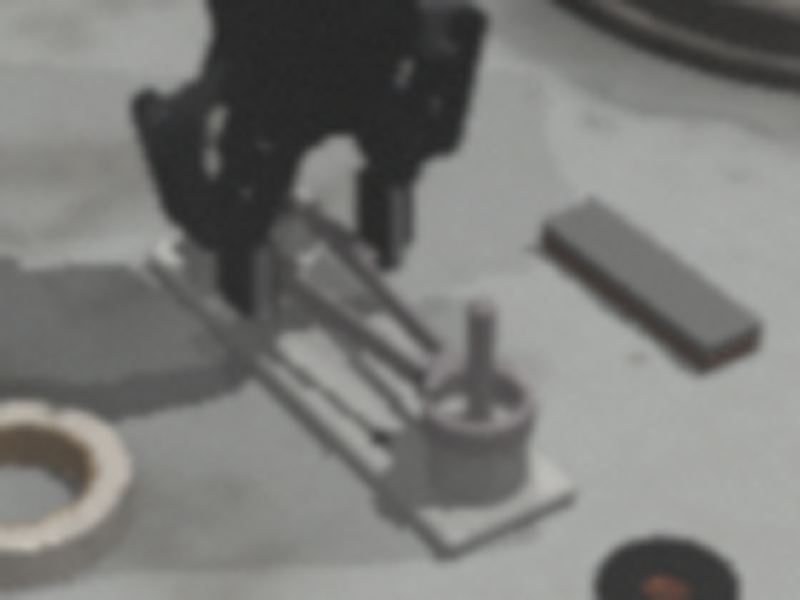

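```bash
python3 - <<'E'
from h import *
_,K1,T1=load('s14');_,K2,T2=load('c14')
for n,a,b in (('-x',(339.6,287),(273.9,255.1)),('+x',(313,278.4),(299.1,246.9)),('spin',(270+418/5,210+120/5),(230+482/5.714,200+305/5.714))):
    p=tri((*a,K1,T1),(*b,K2,T2)); print(n,p.round(1),proj(p,K1,T1)-a,proj(p,K2,T2)-b)
E
```

```text
-x [ 497.5 -106.1   25.7] [-0.59726527 -0.5821707 ] [-0.51230159  0.54743502]
+x [ 558.2 -105.1   23.3] [-0.79172991 -0.84817584] [-0.67873442  0.7905223 ]
spin [ 531.8 -206.8   82.7] [-0.8341434  -0.90602603] [-0.825702   0.9796766]
```

Call:
send_rows(increments=[0, 0, 1.5, 0, 0, 0, 1.5, 0, 0, 0, 0, 0, 0, 0, 0, 0, 0, 0, 0, 0, 0, 0, 0, 0, 0, 0, 0, 0, 0, 0, 0, 0, 0, 0, 0, 0, 0, 0, 0, 0], grip=31)

```text
time_s: 18.85
tool_pos: [526.5, -103.7, 12.6]
orientation: [2.112, 2.323, 0.002]
contact_force: [1.3, 1.5, 5.4]
opening: 0.363
```

```bash
python3 - <<'E'
from h import *
st()
im,c=snap('wrist','w15');cv2.imwrite('pics/w15c.png',cv2.resize(im[230:380,220:420],(800,600),interpolation=cv2.INTER_CUBIC))
st()
E
```

```text
t 18.85 pos [ 526.5 -103.7   12.6] yaw_y 5.46 z [ 2.e-03 -2.e-04 -1.e+00] F [1.3 1.5 5.4] open 31.0
t 18.9 pos [ 526.5 -103.8   12.6] yaw_y 5.45 z [ 2.e-03 -2.e-04 -1.e+00] F [1.8 0.9 5.9] open 31.1
```

View pics/w15c.png

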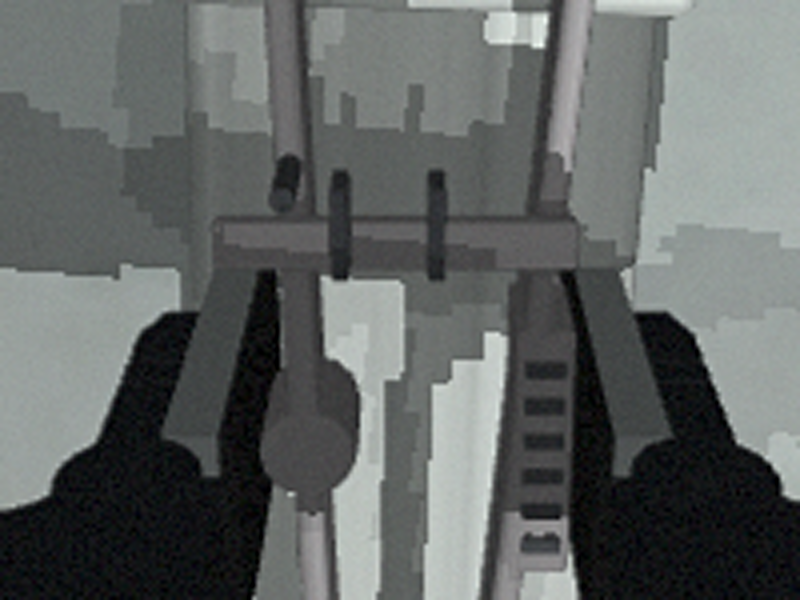

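The tweezers are gripped at 31 mm and the pin at crop x = 285 has moved towards the first tooth at 340. I'll lift gently first.

Call:
send_rows(increments=[0, 0, -1, 0, 0, 0, -1, 0, 0, 0, -2, 0, 0, 0, -2, 0, 0, 0, -2, 0, 0, 0, -2, 0, 0, 0, -2, 0, 0, 0, 0, 0, 0, 0, 0, 0, 0, 0, 0, 0])

```text
time_s: 19.73
tool_pos: [525.5, -103.6, 23.7]
orientation: [-2.113, -2.324, -0.0]
contact_force: [0.3, -0.3, -1.0]
opening: 0.362
```

```bash
python3 - <<'E'
from h import *
st()
im,c=snap('side','s16');cv2.imwrite('pics/s16c.png',cv2.resize(im[210:330,270:430],(800,600),interpolation=cv2.INTER_CUBIC))
im,c=snap('scene','c16');cv2.imwrite('pics/c16c.png',cv2.resize(im[200:305,230:370],(800,600),interpolation=cv2.INTER_CUBIC))
E
```

```text
t 19.73 pos [ 525.5 -103.6   23.7] yaw_y 5.44 z [-0.e+00  1.e-04 -1.e+00] F [ 0.3 -0.3 -1. ] open 30.9
```

View pics/s16c.png

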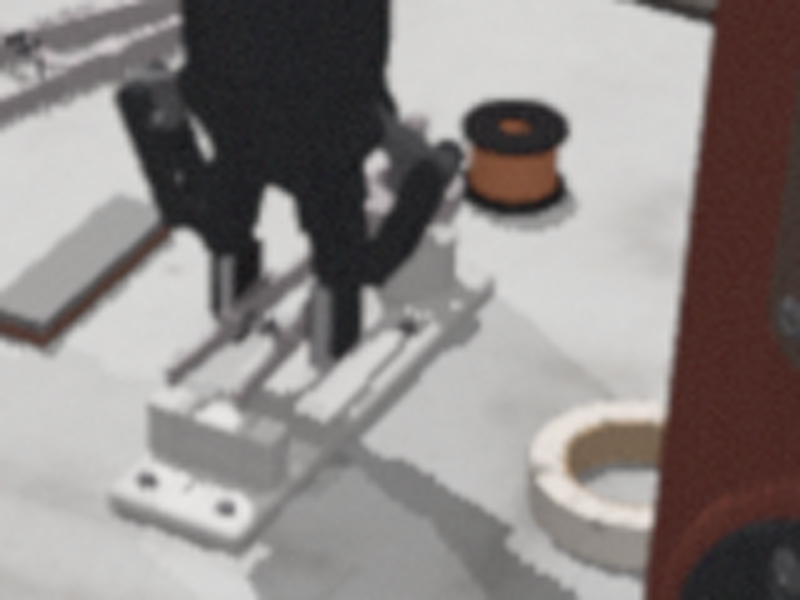

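View pics/c16c.png

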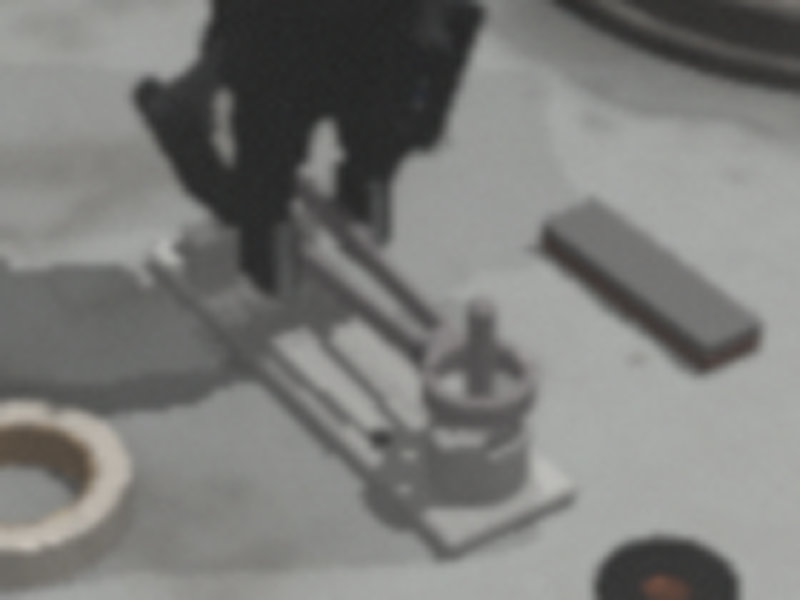

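The ring is visibly off the collar and level, and the tips are off the rest block. I'll continue straight up.

Call:
send_rows(increments=[0, 0, -3, 0, 0, 0, -6, 0, 0, 0, -10, 0, 0, 0, -12, 0, 0, 0, -12, 0, 0, 0, -12, 0, 0, 0, -12, 0, 0, 0, -10, 0, 0, 0, -6, 0, 0, 0, -3, 0])

```text
time_s: 20.67
tool_pos: [526.1, -103.9, 111.2]
orientation: [2.112, 2.323, 0.001]
contact_force: [0.2, 0.4, -1.1]
opening: 0.363
```

```bash
python3 - <<'E'
from h import *
st()
im,c=snap('wrist','w17');cv2.imwrite('pics/w17c.png',cv2.resize(im[230:380,220:420],(800,600),interpolation=cv2.INTER_CUBIC))
im,c=snap('side','s17');cv2.imwrite('pics/s17c.png',cv2.resize(im[150:330,240:480],(800,600),interpolation=cv2.INTER_CUBIC))
st()
E
```

```text
t 20.67 pos [ 526.1 -103.9  111.2] yaw_y 5.44 z [ 1.4e-03 -6.0e-04 -1.0e+00] F [ 0.2  0.4 -1.1] open 31.0
t 20.77 pos [ 525.7 -103.7  110.2] yaw_y 5.45 z [ 6.e-04 -2.e-04 -1.e+00] F [ 0.6 -0.9 -0.6] open 31.4
```

View pics/s17c.png

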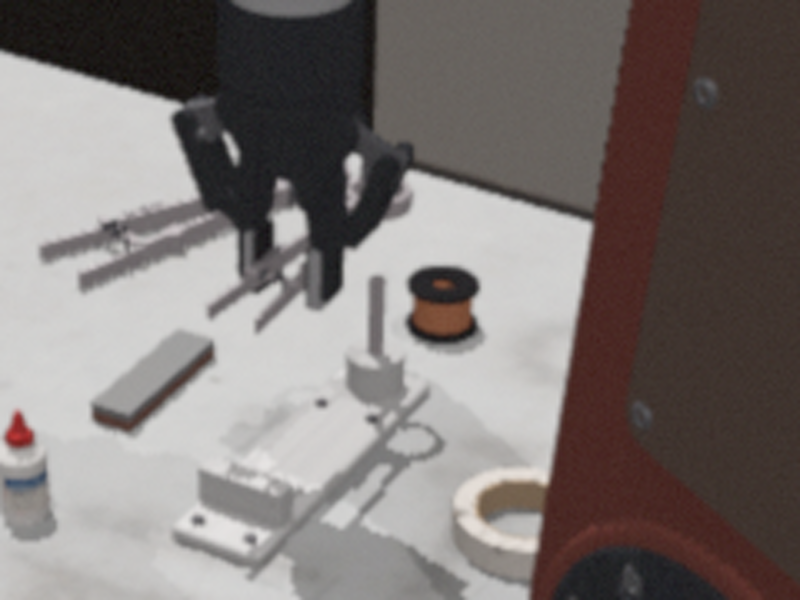

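View pics/w17c.png

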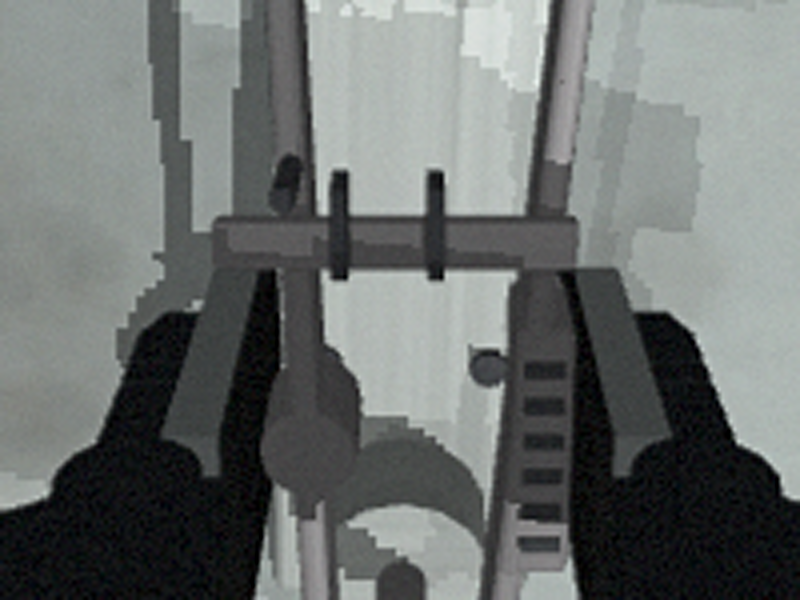

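The tweezers are level and about 97 mm up, well clear of the spindle. The pin at crop x = 285 still has to reach the middle of the teeth at 388. Squeezing now.

Call:
send_rows(increments=[0, 0, 0, 0, 0, 0, 0, 0, 0, 0, 0, 0, 0, 0, 0, 0, 0, 0, 0, 0, 0, 0, 0, 0, 0, 0, 0, 0, 0, 0, 0, 0, 0, 0, 0, 0, 0, 0, 0, 0], grip=24.5)

```text
time_s: 21.6
tool_pos: [525.5, -103.6, 109.8]
orientation: [2.113, 2.324, 0.0]
contact_force: [-0.9, 0.4, 0.1]
opening: 0.29
```

```bash
python3 - <<'E'
from h import *
st()
im,c=snap('wrist','w18');cv2.imwrite('pics/w18c.png',cv2.resize(im[150:375,200:500][:, :],(800,600),interpolation=cv2.INTER_CUBIC)); cv2.imwrite('pics/w18d.png',cv2.resize(im[250:350,260:393],(798,600),interpolation=cv2.INTER_CUBIC))
st()
E
```

```text
t 21.6 pos [ 525.5 -103.6  109.8] yaw_y 5.44 z [ 1.e-04  1.e-04 -1.e+00] F [-0.9  0.4  0.1] open 24.8
t 21.65 pos [ 525.5 -103.6  109.8] yaw_y 5.44 z [ 0.  0. -1.] F [ 0.1 -0.2  0.5] open 24.7
```

View pics/w18c.png

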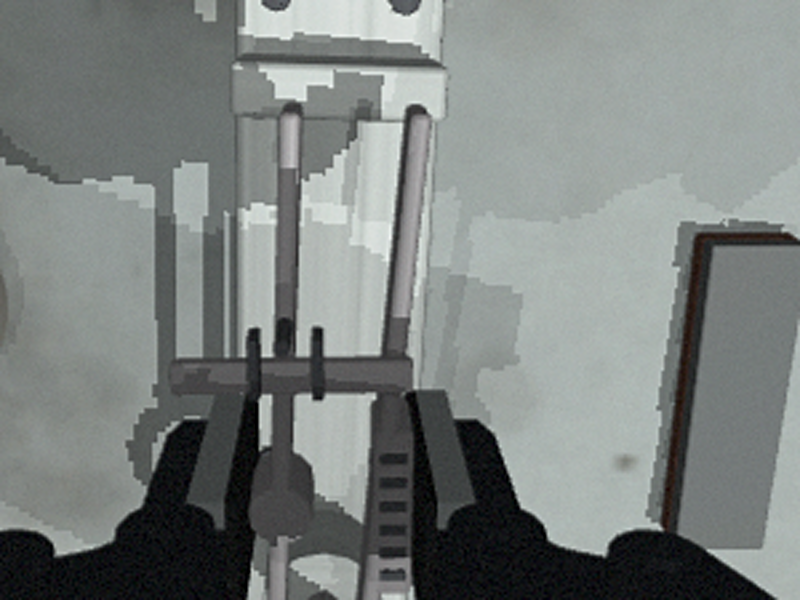

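View pics/w18d.png

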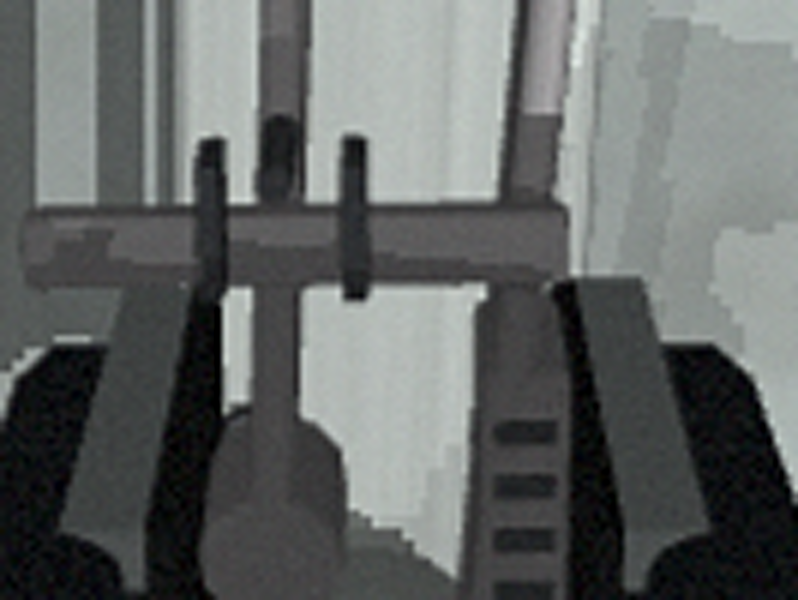

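The pin at crop x = 280 sits between the teeth at 212 and 355, whose midpoint is 283. The tip gap scales to about 14–15 mm against the gauge strip. I'll hold one more call and check steadiness and level.

Call:
send_rows(increments=[0, 0, 0, 0, 0, 0, 0, 0, 0, 0, 0, 0, 0, 0, 0, 0, 0, 0, 0, 0, 0, 0, 0, 0, 0, 0, 0, 0, 0, 0, 0, 0, 0, 0, 0, 0, 0, 0, 0, 0])

```text
time_s: 22.48
tool_pos: [525.5, -103.6, 109.8]
orientation: [-2.113, -2.324, -0.0]
contact_force: [0.3, 0.1, -0.1]
opening: 0.289
```

```bash
python3 - <<'E'
from h import *
st()
im,c=snap('wrist','w19');A,_,_=load('w18'); print('diff',cv2.absdiff(im,A)[250:350,260:393].mean())
im,c=snap('side','s19');cv2.imwrite('pics/s19c.png',cv2.resize(im[150:330,240:480],(800,600),interpolation=cv2.INTER_CUBIC))
im,c=snap('scene','c19');cv2.imwrite('pics/c19c.png',cv2.resize(im[170:320,220:420],(800,600),interpolation=cv2.INTER_CUBIC))
st()
E
```

```text
t 22.48 pos [ 525.5 -103.6  109.8] yaw_y 5.44 z [ 0.e+00  1.e-04 -1.e+00] F [ 0.3  0.1 -0.1] open 24.7
diff 3.08140350877193
t 22.63 pos [ 525.5 -103.6  109.8] yaw_y 5.44 z [ 1.e-04  1.e-04 -1.e+00] F [-0.2  0.3 -1. ] open 24.7
```

View pics/s19c.png

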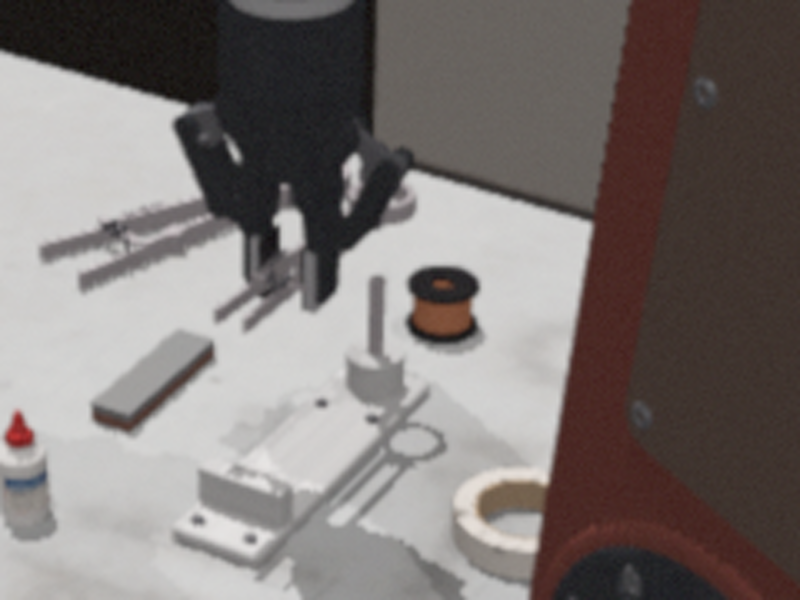

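View pics/c19c.png

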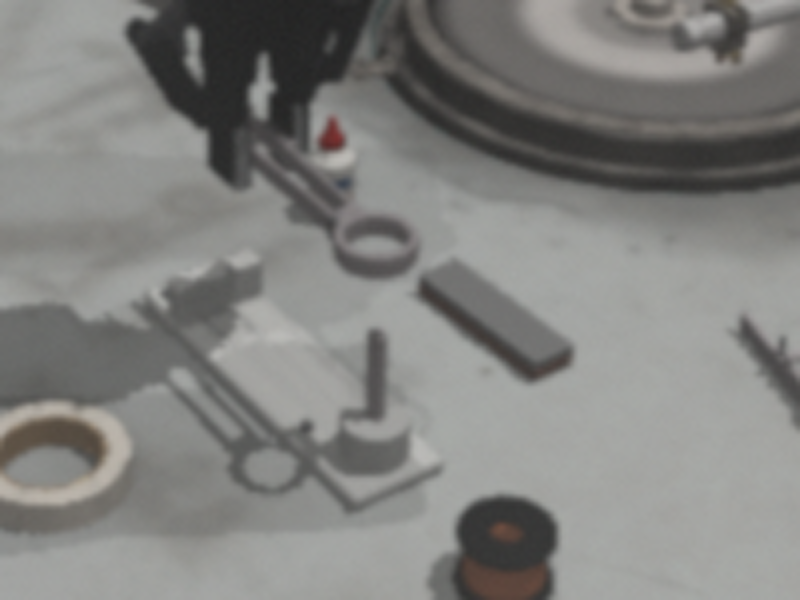

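The ring hangs level, well above the spindle top, and the bobbin stands upright. The bystanders are untouched and the pose is steady, so I'll hand in.

```bash
python3 - <<'E'
from h import *
print(job.close_job())
st()
E
```

```text
the job is handed in; nothing more can be done
None
the job is handed in; nothing more can be done
```

The job is handed in at about 22.6 s. I slid the bobbin up off the spindle and set it upright on the bare worktop at about (543, −302). I released it only after feeling contact of about 9 N. I then took the tweezers by their pads, lifted them level about 97 mm and squeezed them.

**Last checks:**
- **Gap:** the pin is almost centred between the gauge teeth, at pixel 280 where the midpoint is 283. The opening reads 24.7 mm against the wanted 24.6 mm. The tip gap scaled from the picture is about 14–15 mm.
- **Height:** the ring is level and clearly above the spindle top, with its underside at about 131 mm against 86 mm.
- **Steadiness:** the pose and opening did not change over the last two holding calls.
- **Others:** the bobbin is standing, and the dropper bottle, whetstone and tape show no sign of having moved.

**What disagreed:**
- **Fingertip height:** the fingertips appeared to sit roughly 30 mm higher than the stated 25 mm overhang implies. My first close on the bobbin therefore met nothing above it. I corrected the heights using the two fixed cameras.
- **Wrist camera:** it measured known sizes about 2–5% small, so I allowed for that when placing the grip.

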